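Clamp the slide carriage and fork the spring clips onto its pivot pins

TASK

Free the clamp knob on the slide carriage, pull the carriage towards the front of its bed until it meets its front stop, and clamp it tight again. Then fit every loose steel spring clip, each on a pivot pin of its own: slide it along the carriage plate under the pin's head with the fork tool (not with the fingers) until it snaps fully home round the groove. Finally lay the fork flat on its rubber mat; leave the other things where they are, and the carriage clamped at its stop.

Things in the scene. Friction and masses are not known exactly. Their poses are not given: they have to be found in the camera images.
- slide_bed: Fixed low slide bed, aluminium base 163 (x) x 136 (y) x 10 mm with a steel guide and an end stop at each end (29 mm tall); origin under its centre on the bench. Its -x axis is the front: the way the carriage is pulled, and the side from which the clips are pushed on. The carriage, knob axis and pins share its axes.
- carriage (a joint): Position of the steel carriage (plate 104 x 128 mm, top face 30 mm above the bench), m: 0 = at the rear, 0.045 = against the front stop; it grows as the carriage moves towards -x of the bed. Runs with about 3 N when the clamp is free. Tight, the clamp holds it against 20 N or more; free, pushing a clip would drive it backwards.
- clamp_knob (a joint): Angle of the black clamp knob on the carriage, rad: 0 = fully free, 1.4 = fully tight; it grows clockwise seen from above, upright axis. It begins to bite at about 1.1 and stays where it is left; turning takes 0.16 to 0.4 N m. The carriage can be pulled by the knob.
- knob_grip (a point): Point on the knob's axis at the top face of its bar grip, 42 mm above the carriage plate and 34 mm behind (bed +x) the middle pin. The bar is 44 mm long, 14 mm wide, 26 mm tall (its foot 16 mm above the plate); the point's x axis lies along the bar and turns with it: bar angle from bed x = 0.7 rad minus the joint value, counterclockwise positive. Moves with the carriage.
- pin_1 (a point): Foot of pivot pin 1 on its axis, on the carriage plate's top face (30 mm above the bench). The pins stand 44 mm apart along bed y; neck 12 mm in diameter, 8 mm high, directly on the plate, then a head 18 mm in diameter, 4 mm thick. In front of the pin (bed -x) the plate is flat for 48 mm; axes as the bed's. Moves with the carriage.
- pin_2 (a point): Foot of pivot pin 2 on its axis, on the carriage plate's top face (30 mm above the bench). The pins stand 44 mm apart along bed y; neck 12 mm in diameter, 8 mm high, directly on the plate, then a head 18 mm in diameter, 4 mm thick. In front of the pin (bed -x) the plate is flat for 48 mm; axes as the bed's. Moves with the carriage.
- pin_3 (a point): Foot of pivot pin 3 on its axis, on the carriage plate's top face (30 mm above the bench). The pins stand 44 mm apart along bed y; neck 12 mm in diameter, 8 mm high, directly on the plate, then a head 18 mm in diameter, 4 mm thick. In front of the pin (bed -x) the plate is flat for 48 mm; axes as the bed's. Moves with the carriage.
- clip_1: Dark steel spring clip (may be absent), 6 mm thick, flat on the bench. Origin: underside, centre of the eye; +x points out of the mouth. Jaws reach to x 9 mm, throat 8 mm. Stiff back bar x -14 to -6.5 mm, 28 mm wide, then a 12 mm wide tongue with an upturned lug. Pushed with 5 to 15 N on the back bar, mouth leading, it snaps round a pin; home its origin is on the pin's point.
- clip_2: Dark steel spring clip (may be absent), 6 mm thick, flat on the bench. Origin: underside, centre of the eye; +x points out of the mouth. Jaws reach to x 9 mm, throat 8 mm. Stiff back bar x -14 to -6.5 mm, 28 mm wide, then a 12 mm wide tongue with an upturned lug. Pushed with 5 to 15 N on the back bar, mouth leading, it snaps round a pin; home its origin is on the pin's point.
- clip_3: Dark steel spring clip (may be absent), 6 mm thick, flat on the bench. Origin: underside, centre of the eye; +x points out of the mouth. Jaws reach to x 9 mm, throat 8 mm. Stiff back bar x -14 to -6.5 mm, 28 mm wide, then a 12 mm wide tongue with an upturned lug. Pushed with 5 to 15 N on the back bar, mouth leading, it snaps round a pin; home its origin is on the pin's point.
- clip_1_lug (a point): Centre of the clip's upturned lug at the height of the clip's underside (clip x = -20.5 mm). The lug is 5 mm thick (x), 12 mm wide (y), its top 19 mm above the underside: take the clip here from above, across the 12 mm. Axes as the clip's.
- clip_2_lug (a point): Centre of the clip's upturned lug at the height of the clip's underside (clip x = -20.5 mm). The lug is 5 mm thick (x), 12 mm wide (y), its top 19 mm above the underside: take the clip here from above, across the 12 mm. Axes as the clip's.
- clip_3_lug (a point): Centre of the clip's upturned lug at the height of the clip's underside (clip x = -20.5 mm). The lug is 5 mm thick (x), 12 mm wide (y), its top 19 mm above the underside: take the clip here from above, across the 12 mm. Axes as the clip's.
- fork: Fork tool, 98 mm long. Origin: underside, middle of the grip; +x to the prongs. Black handle x -36 to 24 mm, 18 mm wide, 20 mm tall, with a 28 mm wide finger guard at x 10 to 15 mm; steel fork 8 mm thick, underside flush with the handle's. Prong tips at x = 62 mm; prongs at y 8.5 to 14.5 mm each side, slot 17 mm wide, 18 mm deep, to pass astride a clip's lug.
- fork_mid (a point): Mid-length of the fork tool, on its underside (fork x = 13 mm).
- mat: Fixed black rubber mat, 150 mm (x) x 60 mm (y) x 3 mm; origin at the centre of its underside. The fork starts on it, prongs towards mat +x.
- pen_1: Loose marker pen, 135 mm, a bystander; origin under its middle.
- gauge_block_3: Loose ground steel block 25 x 25 x 12 mm, a bystander; origin under its middle.
- copper_clip_3: Loose punched copper strip clip 8 x 27 x 9 mm, a bystander (not a spring clip); origin under its middle.

How it is judged:
On the way, in this order (a step that is already met when the one before it is completed fails the run):
1. the clamp knob is freed (value of joint clamp_knob below 0.5 rad), for 0.1 s.
2. the carriage stands at its front stop, clamp still free (value of joint carriage above 0.04 m and value of joint clamp_knob below 0.9 rad), for 0.1 s.
3. the carriage is clamped tight at its front stop (value of joint carriage above 0.04 m and value of joint clamp_knob above 1.2 rad), for 0.2 s.
4. every clip that is there has snapped home on a pin, the carriage still clamped at its stop (all of step 3 and (distance between clip_1 and pin_1 below 0.004 m or distance between clip_1 and pin_2 below 0.004 m or distance between clip_1 and pin_3 below 0.004 m) and angle between each of clip_1, clip_2, clip_3's own z axis and vertical below 0.15 rad and (distance between clip_2 and pin_1 below 0.004 m or distance between clip_2 and pin_2 below 0.004 m or distance between clip_2 and pin_3 below 0.004 m) and (distance between clip_3 and pin_1 below 0.004 m or distance between clip_3 and pin_2 below 0.004 m or distance between clip_3 and pin_3 below 0.004 m)), for 0.3 s.
At the end, for the whole second after the job is handed in: Every clip present is home on a pin (origin within 4 mm of a pin's point, level); carriage within 5 mm of the front stop (joint > 0.040), knob tight (joint > 1.2); fork flat and still on the mat, its mid-length within 45 mm (mat x) and 25 mm (mat y) of the mat's centre (all of step 4 and x of fork_mid in the frame of mat between -0.045 and 0.045 m and y of fork_mid in the frame of mat between -0.025 and 0.025 m and height (world z) of fork below 0.01 m and angle between fork's own z axis and vertical below 0.15 rad and linear speed of fork below 0.02 m/s); the robot touches nothing.
It fails at once if a clip is pressed home by the fingers instead of the fork (the fingers bear on a clip whose eye is within 10 mm of a pin's axis) ((distance between clip_1 and pin_1 below 0.01 m and contact force between the fingers and clip_1 above 2 N) or (distance between clip_1 and pin_2 below 0.01 m and contact force between the fingers and clip_1 above 2 N) or (distance between clip_1 and pin_3 below 0.01 m and contact force between the fingers and clip_1 above 2 N) or (distance between clip_2 and pin_1 below 0.01 m and contact force between the fingers and clip_2 above 2 N) or (distance between clip_2 and pin_2 below 0.01 m and contact force between the fingers and clip_2 above 2 N) or (distance between clip_2 and pin_3 below 0.01 m and contact force between the fingers and clip_2 above 2 N) or (distance between clip_3 and pin_1 below 0.01 m and contact force between the fingers and clip_3 above 2 N) or (distance between clip_3 and pin_2 below 0.01 m and contact force between the fingers and clip_3 above 2 N) or (distance between clip_3 and pin_3 below 0.01 m and contact force between the fingers and clip_3 above 2 N)).
It fails at once if a bystander is moved by more than 25 mm (distance of any of pen_1, gauge_block_3, copper_clip_3 from where it was at the start of the episode above 0.025 m).
Of clip_1, clip_2, clip_3 only 2 to 3 are there at a start; the rules pass over those that are not, and their reading is None.
At some moment in a run one of fork may be knocked a few centimetres aside while the robot is not near it.
It also fails if it takes over 208 s, if anything falls off the work surface, if the arm or the gripper's body presses on something with over 40 N, if the wrist force passes 120 N, or if a joint passes its speed limit or range.

ROBOT

A 6-joint arm with a two-finger parallel gripper is mounted at the origin on a cart in front of the work surface, level with it; the furniture and walls round the work are solid. World frame = base frame: x ahead of the robot, y to its left, z up, the work surface at z = 0. Lengths are in m, angles in rad, forces in N, time in s.
With the tool pointing down it reaches from about 0.35 to 0.925 m from the base axis. Payload 6.4 kg.
Tool frame: the origin (TCP) lies at the very end of the fingers, on their centre line; the grasp point (between the pads) lies 19 mm behind it; z points along the fingers, y is the line along which they close (so a half turn about z gives the same grasp; the last joint's range is limited). The gripper opens to 94 mm and grips with 3 to 60 N. Pads are 16 mm wide; open, the fingers measure 119 mm over their backs; the gripper's body (75 mm by 177 mm) begins 78 mm behind the grasp point.
Start: joints at [1.138, 0.245, 1.558, -0, 1.339, -0.174], TCP at [0.166, 0.628, 0.205] pointing down, gripper open.
Joint ranges: [-3.13, 3.13], [-1.02, 2.26], [0.13, 2.54], [-0.95, 4.09], [0.21, 2.88], [-2.74, 2.74]. Speed limits (rad/s): [2.57, 2.57, 3.14, 3.14, 3.14, 3.14].

INTERFACE

Orientations are given as a rotation vector (axis times angle).
In Python, from cell import bot gives the robot as it stands.
- The arm moves only by the shell command python3 nudge.py 'ROWS' [OPENING]. ROWS is rows parted by semicolons, their numbers by spaces, 1 to 8 of them, each of 6 numbers: dx, dy, dz in m, then a rotation vector rx, ry, rz in rad; each row shifts and turns the commanded pose from where the row before left it, along the tool's axes as they then stand; what a row does not reach is not made up. A row lasts 1/12 s, in which the tool goes at most 0.0417 m and 0.125 rad, less where a joint would pass 70% of its speed; a pose out of reach is approached as far as the arm can. OPENING is the finger opening in m, set as the command begins (- or left out keeps the last). The fingers move at their own pace and stop on an object; the grip force is fixed at half the most. Time passes only in rows, so rows that do not move let the fingers close. It prints the time, the measured TCP pose, the force, the opening and the grip force at its end.
- bot.get_state(): the state, without advancing time (a new reading comes with each control period).
- bot.grab_frame(name): name is "side" or "top" or "wrist"; returns the picture (384x512x3 uint8, red, green, blue); there is no depth.
- bot.camera_params(name): a dict with "fx", "fy", "cx", "cy" (pixels), "world_from_camera" (4x4, takes a point from camera to world coordinates); the wrist camera has in their place "tool_from_camera" (4x4, takes a point from camera to tool coordinates, whose origin is the TCP and whose axes are the flange's). Camera axes: x right, y up, looking along -z (the intrinsics and any distortion apply to the point x, -y, -z); pixel columns grow to the right and rows downward; lengths in m; the calibration is good to about 2 mm. A picture is of the moment at which its call begins: read the wrist's pose just before it. camera_params takes no time and is no camera call.
- bot.job_done(): hands the job in; it is judged then, once.
The state is a dict: "t": time; "q": joint angles; "joint_velocities": joint speeds; "effort": joint torques, N m; "ee_pos": TCP position; "tcp_rot": TCP orientation; "contact_force": force on the tool from outside, world axes, zero at the start; "wrist_torque": the same for the moment, N m; "gripper_width": finger opening in m; "finger_force": force on a finger pad.
Only numpy, scipy, OpenCV 4.12 (cv2) and the standard library are available. Lean on these libraries where they do the work, as an engineer would, in place of code of your own. Each camera call takes 0.05 s, during which the arm holds its last target. There are 200 camera calls.

## Working session

There is one attempt and no reset: what is moved stays moved. The work goes in short steps, Python scripts to look and compute and a shell command to move; the robot and the scene stay as the last step left them, time stands still between calls to the robot, and variables do not carry over. Pictures are saved under pics/ and viewed, at most 14 in all, crops included, and the job is handed in when it is done.

```bash
ls; mkdir -p pics
python3 - <<'E'
from cell import bot
import cv2,numpy as np
np.set_printoptions(precision=4,suppress=True)
s=bot.get_state();print({k:np.round(v,4) for k,v in s.items()})
for n in("side","top","wrist"):
    f=bot.grab_frame(n);cv2.imwrite(f"pics/{n}0.png",f[:,:,::-1]);print(n,bot.camera_params(n))
E
```

```text
cell.py
nudge.py
pics
{'t': np.float64(0.0), 'q': array([ 1.1379,  0.2458,  1.559 ,  0.    ,  1.3387, -0.1741]), 'joint_velocities': array([ 0.0001,  0.0005,  0.0008, -0.001 ,  0.0001, -0.    ]), 'effort': array([  0.0004, -41.5838, -31.4601,   0.0684,   0.0333,  -0.0002]), 'ee_pos': array([0.1661, 0.6278, 0.2044]), 'tcp_rot': array([-0.4053, -3.1148,  0.0028]), 'contact_force': array([-0.1594, -0.4942,  0.2651]), 'wrist_torque': array([-0.0147, -0.0185, -0.0101]), 'finger_force': np.float64(0.0), 'gripper_width': np.float64(0.0944)}
side {'fx': 499.9287456259569, 'fy': 499.9287456259569, 'cx': 258.2448143252219, 'cy': 195.59126003127756, 'world_from_camera': array([[-0.8761,  0.1729, -0.4501,  0.1465],
       [-0.4819, -0.3485,  0.8039,  0.9647],
       [-0.0179,  0.9212,  0.3887,  0.4093],
       [ 0.    ,  0.    ,  0.    ,  1.    ]])}
top {'fx': 476.4515277069232, 'fy': 476.4515277069232, 'cx': 255.20878029310708, 'cy': 186.93153463760115, 'world_from_camera': array([[ 0.0123,  0.9908, -0.1347,  0.3908],
       [-0.9999,  0.012 , -0.0028,  0.317 ],
       [-0.0012,  0.1347,  0.9909,  0.9223],
       [ 0.    ,  0.    ,  0.    ,  1.    ]])}
wrist {'fx': 314.6834769712041, 'fy': 314.6834769712041, 'cx': 254.78813584371872, 'cy': 193.82426267401024, 'tool_from_camera': array([[ 0.0001,  0.9618,  0.2739,  0.0805],
       [ 1.    , -0.    , -0.0003, -0.0002],
       [-0.0003,  0.2739, -0.9618, -0.1787],
       [ 0.    ,  0.    ,  0.    ,  1.    ]])}
```
View pics/top0.png

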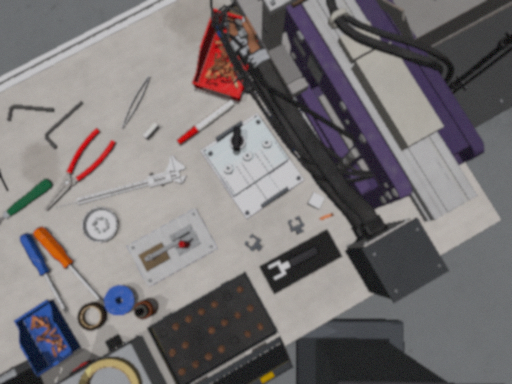

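View pics/side0.png

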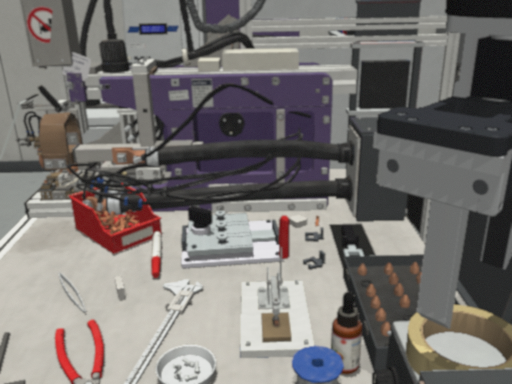

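Run:
```python
import cv2
f=cv2.imread("pics/top0.png");cv2.imwrite("pics/c1.png",cv2.resize(f[90:300,180:360],None,fx=3.5/1.25,fy=3.5/1.25,interpolation=cv2.INTER_CUBIC))
```

View pics/c1.png

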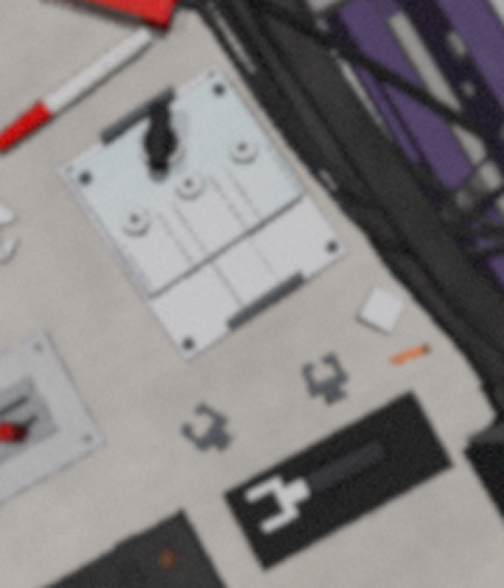

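```bash
cat > h.py <<'E'
import cv2,numpy as np
from cell import bot
from scipy.spatial.transform import Rotation as R
np.set_printoptions(precision=4,suppress=True)
def pose():
    s=bot.get_state();T=np.eye(4);T[:3,:3]=R.from_rotvec(s["tcp_rot"]).as_matrix();T[:3,3]=s["ee_pos"];return T
def cam(n,T=None):
    p=bot.camera_params(n);return p,(p["world_from_camera"] if n!="wrist" else T@p["tool_from_camera"])
def ray(n,u,v,T=None):
    p,W=cam(n,T);d=W[:3,:3]@np.array([(u-p["cx"])/p["fx"],-(v-p["cy"])/p["fy"],-1]);return W[:3,3],d
def onz(n,u,v,z,T=None):
    o,d=ray(n,u,v,T);return o+d*(z-o[2])/d[2]
def proj(n,X,T=None):
    p,W=cam(n,T);c=W[:3,:3].T@(np.asarray(X)-W[:3,3]);return np.array([p["cx"]-p["fx"]*c[0]/c[2],p["cy"]+p["fy"]*c[1]/c[2]])
def tri(rays):
    A=np.zeros((3,3));b=np.zeros(3)
    for o,d in rays:
        d=d/np.linalg.norm(d);P=np.eye(3)-np.outer(d,d);A+=P;b+=P@o
    X=np.linalg.solve(A,b);return X,[np.linalg.norm(np.cross(X-o,d/np.linalg.norm(d))) for o,d in rays]
def go(X,yaw=None):
    """tool z down; yaw = world angle of tool x axis. prints move in tool axes (rotate first, then shift)"""
    T=pose();x=T[:3,0];cur=np.arctan2(x[1],x[0]);yaw=cur if yaw is None else yaw
    t=np.array([np.cos(yaw),np.sin(yaw),0]);M=np.c_[t,[t[1],-t[0],0],[0,0,-1]]
    rv=R.from_matrix(T[:3,:3].T@M).as_rotvec();d=np.array(X)-T[:3,3]
    print("cur",T[:3,3],"yaw",cur,"rot first",rv,"shift after rot",M.T@d,"shift before rot",T[:3,:3].T@d)
def snap(name,n="wrist"):
    T=pose();f=bot.grab_frame(n)[:,:,::-1].copy();cv2.imwrite(f"pics/{name}.png",f);np.save(f"pics/{name}.npy",T);return f,T
E
python3 - <<'E'
from h import *
c=lambda u,v:(180+u/2.8,90+v/2.8)
for k,(u,v),z in [("clipA",(207,428),.003),("clipB",(325,378),.003),("pinL",(136,218),.042),("pinM",(189,182),.042),("pinR",(243,148),.042),("knob",(158,135),.07),("fork guard",(290,490),.01),("mat",(338,480),.003),("rear",(138,117),.029),("front",(265,300),.029),("gauge",(382,310),.01),("copper",(410,355),.005),("bedcorner far R",(215,72),.01)]:
    print(k,onz("top",*c(u,v),z))
T=pose();print(T); print(proj("wrist",[.25,.28,.03],T))
E
```

```text
clipA [0.4076 0.3208 0.003 ]
clipB [0.4428 0.24   0.003 ]
pinL [0.546  0.3699 0.042 ]
pinM [0.571  0.3348 0.042 ]
pinR [0.5947 0.2987 0.042 ]
knob [0.5963 0.3549 0.07  ]
fork guard [0.3666 0.2642 0.01  ]
mat [0.3735 0.2311 0.003 ]
rear [0.6186 0.3707 0.029 ]
front [0.4933 0.2827 0.029 ]
gauge [0.4895 0.2015 0.01  ]
copper [0.4592 0.1817 0.005 ]
bedcorner far R [0.6566 0.3183 0.01  ]
[[-0.9667  0.256  -0.0006  0.1662]
 [ 0.256   0.9667 -0.0014  0.6279]
 [ 0.0002 -0.0015 -1.      0.2046]
 [ 0.      0.      0.      1.    ]]
[ 12.6166 304.7984]
```

Run:
```python
from h import *
print(tri([ray("top",375,228),ray("side",352,150)]))
print(tri([ray("top",365,232),ray("side",352,188)]))
for z in (.05,.1,.15,.2): print(z,[onz("top",u,v,z)[:2] for u,v in((310,150),(340,200),(270,90))])
go([.48,.30,.2],1.3)
go([.48,.30,.2],0.6)
```

```text
(array([0.4277, 0.1174, 0.1268]), [np.float64(0.004985614416051147), np.float64(0.004985614416051116)])
(array([0.4238, 0.1171, 0.0522]), [np.float64(0.0052715100629407525), np.float64(0.005271510062940708)])
0.05 [array([0.5802, 0.2181]), array([0.487 , 0.1632]), array([0.6956, 0.2937])]
0.1 [array([0.5694, 0.2237]), array([0.4815, 0.172 ]), array([0.6781, 0.295 ])]
0.15 [array([0.5585, 0.2294]), array([0.476 , 0.1808]), array([0.6607, 0.2964])]
0.2 [array([0.5477, 0.2351]), array([0.4705, 0.1896]), array([0.6432, 0.2977])]
cur [0.1662 0.6279 0.2046] yaw 2.882759201846647 rot first [-0.0013  0.001   1.5828] shift after rot [-0.232   0.3901  0.0046] shift before rot [-0.3873 -0.2367  0.0048]
cur [0.1662 0.6279 0.2046] yaw 2.882759201846647 rot first [-0.0011  0.0016  2.2828] shift after rot [0.0738 0.4478 0.0046] shift before rot [-0.3873 -0.2367  0.0048]
```

```bash
r="-.036 -.0144 -.001 0 0 .12"; python3 nudge.py '-.036 -.0144 -.004 0 0 0;-.036 -.0144 -.004 0 0 0;-.036 -.0144 -.004 0 0 0;-.036 -.0144 -.004 0 0 0;-.036 -.0144 0 0 0 0;-.036 -.0144 0 0 0 0;-.036 -.0144 0 0 0 0;-.036 -.0144 0 0 0 0'
python3 nudge.py '-.036 -.0144 0 0 0 0;-.036 -.0144 0 0 0 0;-.036 -.0144 0 0 0 0;-.036 -.0144 0 0 0 0;0 0 0 0 0 .12;0 0 0 0 0 .12;0 0 0 0 0 .12;0 0 0 0 0 .12'
python3 nudge.py '0 0 0 0 0 .12;0 0 0 0 0 .12;0 0 0 0 0 .12;0 0 0 0 0 .12;0 0 0 0 0 .12;0 0 0 0 0 .12;0 0 0 0 0 .12;0 0 0 0 0 .12'
python3 nudge.py '0 0 0 0 0 .12;0 0 0 0 0 .12;0 0 0 0 0 .12;0 0 0 0 0 .12;0 0 0 0 0 .12;0 0 0 0 0 .12;0 0 0 0 0 .12;0 0 0 0 0 0'
python3 - <<'E'
from h import *
f,T=snap("w1");print(T);print(bot.get_state()["q"])
E
```

```text
t: 0.82
ee_pos: [0.4164, 0.4419, 0.2213]
tcp_rot: [-0.405, -3.115, 0.0]
contact_force: [1.0, 0.5, -0.3]
gripper_width: 0.094
finger_force: 0.0
t: 1.48
ee_pos: [0.5398, 0.3503, 0.2208]
tcp_rot: [-1.144, -2.925, 0.001]
contact_force: [-0.7, -0.2, -0.4]
gripper_width: 0.0941
finger_force: 0.0
t: 2.15
ee_pos: [0.5395, 0.3506, 0.221]
tcp_rot: [-2.365, -2.068, 0.001]
contact_force: [-0.0, -0.8, 0.2]
gripper_width: 0.094
finger_force: 0.0
t: 2.82
ee_pos: [0.5395, 0.3506, 0.221]
tcp_rot: [3.001, 0.93, -0.001]
contact_force: [-0.0, 0.0, -0.6]
gripper_width: 0.0938
finger_force: 0.0
[[ 0.8248  0.5654 -0.0007  0.5395]
 [ 0.5654 -0.8248 -0.0003  0.3506]
 [-0.0008 -0.0001 -1.      0.221 ]
 [ 0.      0.      0.      1.    ]]
[ 0.4004  0.2182  1.5606 -0.      1.3635  1.366 ]
```

View pics/w1.png

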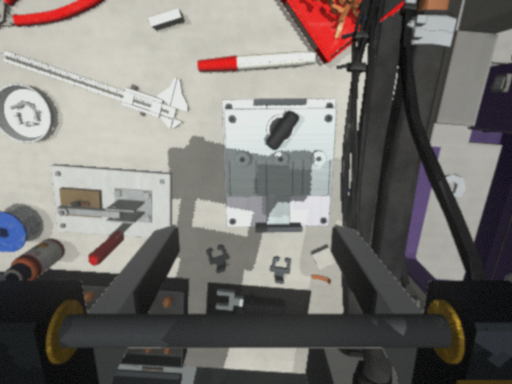

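Run:
```python
from h import *
T=np.load("pics/w1.npy");w=cv2.imread("pics/w1.png");t=cv2.imread("pics/top0.png");s=cv2.imread("pics/side0.png")
for u,v in((350,155),(350,220)):
  for z in(.01,.04,.07,.1,.13,.16):
    X=onz("wrist",u,v,z,T);a=proj("top",X);b=proj("side",X);print(u,v,z,X,a,b)
    cv2.circle(t,tuple(int(round(i)) for i in a),0,(0,255,0),-1);cv2.circle(s,tuple(int(round(i)) for i in b),0,(0,255,0),-1)
r=lambda i,y,x,h,wd,k:cv2.resize(i[y:y+h,x:x+wd],None,fx=k,fy=k,interpolation=cv2.INTER_NEAREST)
A=r(t,90,240,150,130,4);B=r(w,90,300,130,100,2);C=r(s,110,180,120,180,1.5)
o=np.zeros((600,800,3),np.uint8);o[:600,:520]=A;o[:260,530:730]=B;o[270:450,525:795]=C;cv2.imwrite("pics/c2.png",o)
```

```text
350 155 0.01 [0.6214 0.2638 0.01  ] [284.3405 133.4505] [220.076  217.7756]
350 155 0.04 [0.6202 0.2739 0.04  ] [279.9215 130.1539] [216.8499 205.1868]
350 155 0.07 [0.6189 0.2841 0.07  ] [275.2009 126.6323] [213.4761 192.0217]
350 155 0.1 [0.6176 0.2943 0.1   ] [270.1467 122.8618] [209.9443 178.24  ]
350 155 0.13 [0.6164 0.3044 0.13  ] [264.7222 118.8151] [206.2431 163.7973]
350 155 0.16 [0.6151 0.3146 0.16  ] [258.8853 114.4606] [202.36   148.6448]
350 220 0.01 [0.5544 0.2092 0.01  ] [312.3065 167.4191] [265.5372 213.5181]
350 220 0.04 [0.5583 0.2235 0.04  ] [306.5321 162.4957] [259.8289 201.3385]
350 220 0.07 [0.5622 0.2379 0.07  ] [300.3695 157.2413] [253.8494 188.5801]
350 220 0.1 [0.5661 0.2523 0.1   ] [293.778  151.6213] [247.5788 175.2007]
350 220 0.13 [0.57   0.2667 0.13  ] [286.7114 145.5962] [240.9953 161.1537]
350 220 0.16 [0.5739 0.281  0.16  ] [279.1164 139.1205] [234.075  146.3879]
```

View pics/c2.png

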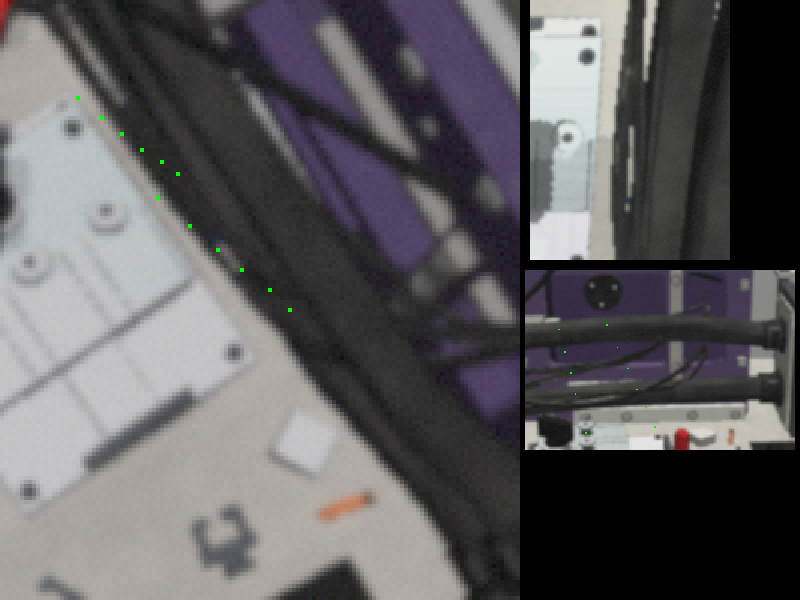

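```bash
python3 nudge.py '0 -.03 .015 0 0 0;0 -.03 .015 0 0 0;0 -.03 .015 0 0 0;0 -.03 .015 0 0 0;0 0 0 0 0 0;0 0 0 0 0 0' | head -2
python3 - <<'E'
from h import *
f,T=snap("w2");w=cv2.imread("pics/w1.png")
o=np.zeros((600,800,3),np.uint8)
k=lambda i,x:cv2.resize(i[60:260,x:x+130],None,fx=3,fy=3,interpolation=cv2.INTER_CUBIC)
o[:600,:390]=k(w,310);o[:600,400:790]=k(f,380);cv2.imwrite("pics/c3.png",o)
E
```

```text
t: 3.37
ee_pos: [0.4702, 0.45, 0.16]
```

View pics/c3.png

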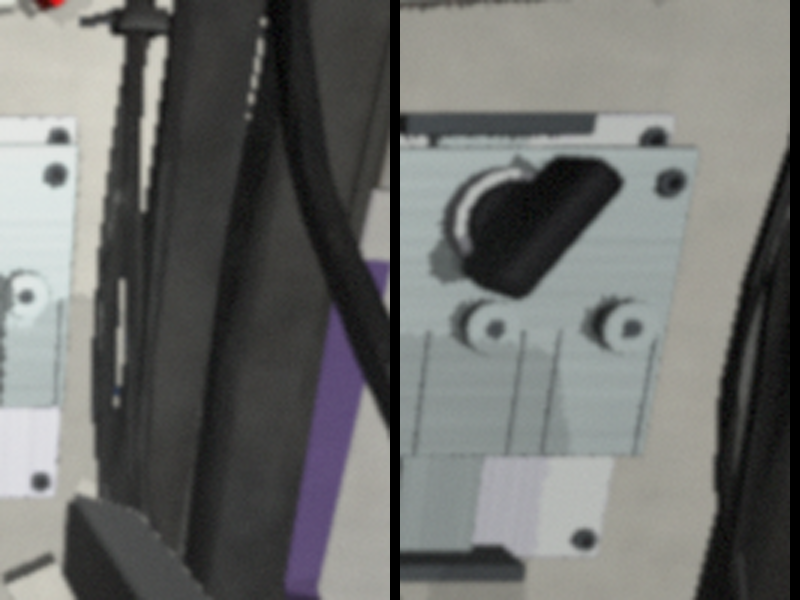

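View pics/w2.png

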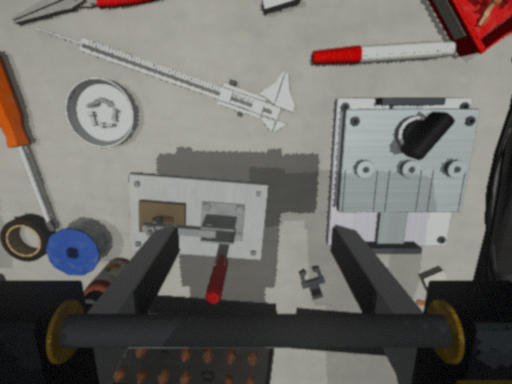

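Run:
```python
from h import *
T1=np.load("pics/w1.npy");T2=np.load("pics/w2.npy")
pm=tri([ray("wrist",281.5,158.5,T1),ray("wrist",411.7,169,T2)]);print("M",pm)
print("R",tri([ray("wrist",319,158.7,T1),ray("wrist",457.3,169,T2)]))
print("top M",onz("top",180+189/2.8,90+182/2.8,.042), "w2 M",onz("wrist",411.7,169,.042,T2),"w1",onz("wrist",281.5,158.5,.042,T1))
M=pm[0];e=np.array([.8253,.5646]);n=np.array([-.5646,.8253])
for u,v in((396,112),(388,155),(375,227)):
  for z in(.11,.13,.15):
    X=onz("wrist",u,v,z,T1);print(u,v,z,(X-M)[:2]@e,(X-M)[:2]@n,proj("top",X),proj("side",X))
```

```text
M (array([0.5722, 0.3361, 0.0386]), [np.float64(8.364460035335453e-05), np.float64(8.364460035328107e-05)])
R (array([0.5968, 0.3009, 0.0405]), [np.float64(0.00020819338329693325), np.float64(0.00020819338329701)])
top M [0.571  0.3348 0.042 ] w2 M [0.5717 0.3379 0.042 ] w1 [0.5726 0.3367 0.042 ]
396 112 0.11 0.05392580643521283 -0.09490155098989471 [273.9525  92.4058] [187.036  167.3267]
396 112 0.13 0.05439703656989367 -0.08622382401240569 [270.0667  91.0367] [185.7679 158.2687]
396 112 0.15 0.05486826670457445 -0.07754609703491672 [265.983   89.5979] [184.4535 148.88  ]
388 155 0.11 0.015441323828698318 -0.09228945508824343 [284.9509 110.7552] [208.5913 166.7517]
388 155 0.13 0.018570002472926152 -0.08379209977981422 [280.537  108.5316] [206.1963 157.7312]
388 155 0.15 0.021698681117153985 -0.07529474447138498 [275.9009 106.196 ] [203.7138 148.3806]
375 227 0.11 -0.055937466098815225 -0.08783469938181254 [305.8528 145.1979] [248.4551 165.6162]
375 227 0.13 -0.04787990583636261 -0.07964495594992821 [300.4219 141.347 ] [243.9829 156.6721]
375 227 0.15 -0.039822345573909984 -0.07145521251804386 [294.7229 137.3059] [239.346  147.3986]
```

Run:
```python
from h import *
from itertools import product
out=[]
for nm,(x0,x1,y0,y1) in(("w1",(262,302,104,152)),("w2",(395,460,108,162))):
    T=np.load(f"pics/{nm}.npy");f=cv2.imread(f"pics/{nm}.png")
    g=f[y0:y1,x0:x1].max(2);m=(g<48).astype(np.uint8)
    m=cv2.morphologyEx(m,cv2.MORPH_OPEN,np.ones((3,3)))
    c=max(cv2.findContours(m,0,1)[0],key=cv2.contourArea);(cx,cy),wh,a=cv2.minAreaRect(c);cx+=x0;cy+=y0
    bx=cv2.boxPoints(((cx,cy),wh,a));P=[onz("wrist",*p,.066,T)[:2] for p in bx]
    l=[(np.linalg.norm(P[i]-P[i-1]),np.arctan2(*(P[i]-P[i-1])[::-1])) for i in range(4)]
    print(nm,cx,cy,wh,a,onz("wrist",cx,cy,.064,T),l);out.append(ray("wrist",cx,cy,T))
print(tri(out))
pins=[]
# pins: dark->bright head circles: refine with small bright blobs
for nm,cs in(("w1",((243,158),(281.5,158.5),(319,158.7))),("w2",((365,169),(411.7,169),(457.3,169)))):
    f=cv2.cvtColor(cv2.imread(f"pics/{nm}.png"),cv2.COLOR_BGR2GRAY)
    for u,v in cs:
        r=f[int(v)-9:int(v)+10,int(u)-9:int(u)+10]; mn=np.unravel_index(np.argmin(cv2.GaussianBlur(r,(3,3),0)[5:14,5:14]),(9,9)); print(nm,u,v,"dark dot",int(u)-9+5+mn[1],int(v)-9+5+mn[0])
```

```text
Traceback (most recent call last):
ValueError: max() iterable argument is empty
```

```bash
cat > k.py <<'E'
from h import *
out=[]
for nm,(x0,x1,y0,y1) in(("w1",(262,302,104,152)),("w2",(395,460,108,162))):
    T=np.load(f"pics/{nm}.npy");f=cv2.imread(f"pics/{nm}.png")
    g=f[y0:y1,x0:x1].max(2);m=(g<75).astype(np.uint8)
    m=cv2.morphologyEx(m,cv2.MORPH_OPEN,np.ones((5,5)))
    c=max(cv2.findContours(m,0,1)[0],key=cv2.contourArea);(cx,cy),wh,a=cv2.minAreaRect(c);cx+=x0;cy+=y0
    bx=cv2.boxPoints(((cx,cy),wh,a));P=[onz("wrist",*p,.066,T)[:2] for p in bx]
    l=[(np.linalg.norm(P[i]-P[i-1]),np.arctan2(*(P[i]-P[i-1])[::-1])) for i in range(4)]
    print(nm,g.min(),cx,cy,wh,a,onz("wrist",cx,cy,.064,T),l[:2]);out.append(ray("wrist",cx,cy,T))
print(tri(out))
L=tri([ray("wrist",243,158,np.load("pics/w1.npy")),ray("wrist",365,169,np.load("pics/w2.npy"))]);print("L",L)
E
python3 k.py
```

```text
w1 43 281.39433670043945 129.06980895996094 (17.875988006591797, 40.48204803466797) 42.51044845581055 [0.5997 0.3586 0.064 ] [(np.float64(0.018920390228176046), np.float64(1.437422818095943)), (np.float64(0.04107111349273054), np.float64(-0.14307700995206776))]
w2 7 423.12389755249023 131.35840606689453 (32.83115768432617, 58.70098114013672) 41.18592834472656 [0.5991 0.3641 0.064 ] [(np.float64(0.030475115972826764), np.float64(1.5115095274176178)), (np.float64(0.04571728331362274), np.float64(-0.042103345471090986))]
(array([0.6006, 0.3581, 0.0531]), [np.float64(0.0012232144475047926), np.float64(0.0012232144475047733)])
L (array([0.5468, 0.3728, 0.0368]), [np.float64(0.0005546083068355826), np.float64(0.0005546083068355132)])
```

Run:
```python
from h import *
go([.6,.356,.13],-.1)
```

```text
cur [0.4716 0.4496 0.1613] yaw 0.6055799830713168 rot first [0.0006 0.0002 0.7056] shift after rot [0.1371 0.0803 0.0313] shift before rot [0.0523 0.1501 0.0314]
```

```bash
python3 nudge.py '0 0 0 0 0 .1;0 0 0 0 0 .1;0 0 0 0 0 .1;0 0 0 0 0 .1;0 0 0 0 0 .1;0 0 0 0 0 .1;0 0 0 0 0 .1056;0 0 0 0 0 0' .036 >/dev/null
python3 nudge.py '.0274 .016 .006 0 0 0;.0274 .016 .006 0 0 0;.0274 .016 .006 0 0 0;.0274 .016 .006 0 0 0;.0274 .016 .006 0 0 0;0 0 0 0 0 0;0 0 0 0 0 0'
python3 - <<'E'
from h import *
go([.6,.356,.062],-.1)
f,T=snap("w3"); g=bot.grab_frame("top")[:,:,::-1]
o=np.zeros((384,700,3),np.uint8);o[:,:512]=f;o[:320,520:]=cv2.resize(g[60:220,190:280],None,fx=2,fy=2);cv2.imwrite("pics/c4.png",o)
E
```

```text
t: 4.67
ee_pos: [0.6015, 0.3539, 0.1316]
tcp_rot: [-3.137, 0.163, -0.0]
contact_force: [-0.5, -0.2, 1.4]
gripper_width: 0.0359
finger_force: 0.0
cur [0.6015 0.3539 0.1316] yaw -0.10373354628399613 rot first [-0.0002 -0.0002 -0.0037] shift after rot [-0.0017 -0.0019  0.0696] shift before rot [-0.0017 -0.0019  0.0696]
```

View pics/c4.png

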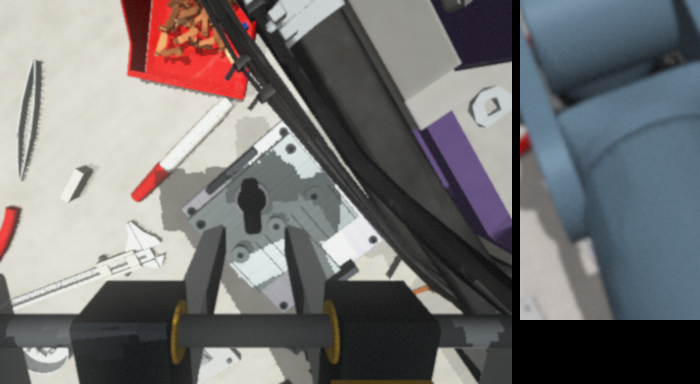

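```bash
python3 nudge.py '-.0017 -.0025 .02 0 0 0;0 0 .02 0 0 0;0 0 .015 0 0 0;0 0 .0096 0 0 0;0 0 .004 0 0 0;0 0 0 0 0 0'
python3 nudge.py '0 0 0 0 0 0;0 0 0 0 0 0;0 0 0 0 0 0;0 0 0 0 0 0;0 0 0 0 0 0;0 0 0 0 0 0;0 0 0 0 0 0;0 0 0 0 0 0' 0
```

```text
t: 5.27
ee_pos: [0.5975, 0.3587, 0.0619]
tcp_rot: [3.137, -0.16, -0.002]
contact_force: [-0.5, -0.5, -0.3]
gripper_width: 0.0359
finger_force: 0.0
t: 5.93
ee_pos: [0.599, 0.3574, 0.0641]
tcp_rot: [3.135, -0.16, 0.002]
contact_force: [-1.6, -4.7, 4.7]
gripper_width: 0.0138
finger_force: 29.6
```

```bash
python3 nudge.py '0 0 0 0 0 -.1;0 0 0 0 0 -.1;0 0 0 0 0 -.1;0 0 0 0 0 -.1;0 0 0 0 0 -.1;0 0 0 0 0 -.1;0 0 0 0 0 -.1'
python3 nudge.py '0 0 0 0 0 -.1;0 0 0 0 0 -.1;0 0 0 0 0 -.1;0 0 0 0 0 -.1;0 0 0 0 0 -.1;0 0 0 0 0 -.1;0 0 0 0 0 0;0 0 0 0 0 0'
python3 -c "
from h import *
go([.6,.356,.062]);print(bot.get_state()['wrist_torque'])"
```

```text
t: 6.52
ee_pos: [0.5996, 0.3572, 0.064]
tcp_rot: [2.998, 0.93, 0.002]
contact_force: [0.9, -6.1, 2.0]
gripper_width: 0.0137
finger_force: 29.9
t: 7.18
ee_pos: [0.6001, 0.3568, 0.064]
tcp_rot: [2.592, 1.768, 0.002]
contact_force: [2.1, -6.4, 1.6]
gripper_width: 0.0134
finger_force: 29.7
cur [0.6001 0.3568 0.064 ] yaw 1.1972100689895095 rot first [0.004  0.0014 0.    ] shift after rot [-0.0008  0.0002  0.002 ] shift before rot [-0.0008  0.0002  0.002 ]
[-1.3233 -0.417  -0.0332]
```

```bash
python3 nudge.py '-.005 -.0033 0 0 0 0;-.005 -.0033 0 0 0 0;-.005 -.0033 0 0 0 0;-.005 -.0033 0 0 0 0;-.005 -.0033 0 0 0 0;-.005 -.0033 0 0 0 0;-.005 -.0033 0 0 0 0'
python3 nudge.py '-.003 -.002 0 0 0 0;0 0 0 0 0 0;0 0 0 0 0 0;0 0 0 0 0 0'
```

```text
t: 7.77
ee_pos: [0.5667, 0.3334, 0.0641]
tcp_rot: [2.592, 1.768, 0.008]
contact_force: [5.7, -4.1, -1.1]
gripper_width: 0.0135
finger_force: 29.7
t: 8.1
ee_pos: [0.5654, 0.3323, 0.0642]
tcp_rot: [2.592, 1.768, 0.015]
contact_force: [11.1, -1.0, -5.6]
gripper_width: 0.0135
finger_force: 29.9
```

```bash
python3 nudge.py '-.0017 -.0011 0 0 0 0;-.0017 -.0011 0 0 0 0;0 0 0 0 0 0;0 0 0 0 0 0'
```

```text
t: 8.43
ee_pos: [0.565, 0.332, 0.0642]
tcp_rot: [2.592, 1.766, 0.031]
contact_force: [22.5, 7.9, -16.7]
gripper_width: 0.0138
finger_force: 29.9
```

```bash
python3 nudge.py '.0022 .0015 0 0 0 .1;0 0 0 0 0 .1;0 0 0 0 0 .1;0 0 0 0 0 .1;0 0 0 0 0 .1;0 0 0 0 0 .1;0 0 0 0 0 .1;0 0 0 0 0 .1'
python3 nudge.py '0 0 0 0 0 .1;0 0 0 0 0 .1;0 0 0 0 0 .1;0 0 0 0 0 .1;0 0 0 0 0 .1;0 0 0 0 0 .02;0 0 0 0 0 0;0 0 0 0 0 0'
python3 -c "
from h import *
go([.6,.356,.062],-.1);print(bot.get_state()['wrist_torque'])"
```

```text
t: 9.1
ee_pos: [0.5645, 0.3329, 0.0642]
tcp_rot: [-3.079, -0.612, -0.019]
contact_force: [12.2, 4.7, -9.5]
gripper_width: 0.014
finger_force: 29.9
t: 9.77
ee_pos: [0.5644, 0.3335, 0.0643]
tcp_rot: [-3.129, 0.192, -0.018]
contact_force: [12.1, 7.2, -7.9]
gripper_width: 0.0137
finger_force: 30.0
cur [0.5644 0.3335 0.0643] yaw -0.12275229505169288 rot first [-0.0067 -0.011  -0.0227] shift after rot [ 0.0332 -0.026   0.0023] shift before rot [ 0.0326 -0.0267  0.0028]
[ 1.1679 -2.0515  0.302 ]
```

```bash
python3 nudge.py '0 0 0 0 0 0;0 0 0 0 0 0;0 0 0 0 0 0' .036 >/dev/null
python3 nudge.py '0 0 -.02 0 0 0;0 0 -.03 0 0 0;0 0 -.03 0 0 0;0 0 -.03 0 0 0;0 0 -.026 0 0 -.1;0 0 0 0 0 -.12;0 0 0 0 0 -.12;0 0 0 0 0 -.12'|head -3
python3 nudge.py '0 0 0 0 0 -.12;0 0 0 0 0 -.12;0 0 0 0 0 -.12;0 0 0 0 0 -.12;0 0 0 0 0 -.12;0 0 0 0 0 -.12;0 0 0 0 0 -.12;0 0 0 0 0 -.12' .09|head -1
python3 nudge.py '0 0 0 0 0 -.12;0 0 0 0 0 -.12;0 0 0 0 0 -.12;0 0 0 0 0 -.12;0 0 0 0 0 -.12;0 0 0 0 0 -.12;0 0 0 0 0 -.12;0 0 0 0 0 0'|head -3
python3 - <<'E'
from h import *
snap("w4",'wrist')
go([.46,.23,.17],2.178);print(bot.get_state()['q'])
E
```

```text
t: 10.68
ee_pos: [0.56, 0.3316, 0.1998]
tcp_rot: [-3.095, -0.536, -0.002]
t: 11.35
t: 12.02
ee_pos: [0.5597, 0.3314, 0.1988]
tcp_rot: [-1.509, -2.755, 0.001]
cur [0.5598 0.3315 0.1988] yaw 2.1347342741401087 rot first [-0.0004 -0.0001 -0.0433] shift after rot [-0.0264 -0.1398  0.0288] shift before rot [-0.0324 -0.1385  0.0289]
[ 0.3607  0.252   1.5619  0.      1.3281 -0.2033]
```

```bash
python3 nudge.py '0 0 0 0 0 -.0433;-.006 -.035 .007 0 0 0;-.006 -.035 .007 0 0 0;-.007 -.035 .007 0 0 0;-.007 -.035 .008 0 0 0;0 0 0 0 0 0;0 0 0 0 0 0'|head -3
python3 - <<'E'
from h import *
f,T=snap("w5");print(T[:3,3])
o=np.zeros((576,800,3),np.uint8);o[:]=cv2.resize(f,(768,576),interpolation=cv2.INTER_CUBIC)[:, :800] if 0 else 0
o[:,:768]=cv2.resize(f,(768,576),interpolation=cv2.INTER_CUBIC);cv2.imwrite("pics/c5.png",o)
E
```

```text
t: 12.65
ee_pos: [0.4585, 0.2292, 0.1689]
tcp_rot: [-1.457, -2.782, 0.002]
[0.4585 0.2292 0.1689]
```

View pics/c5.png

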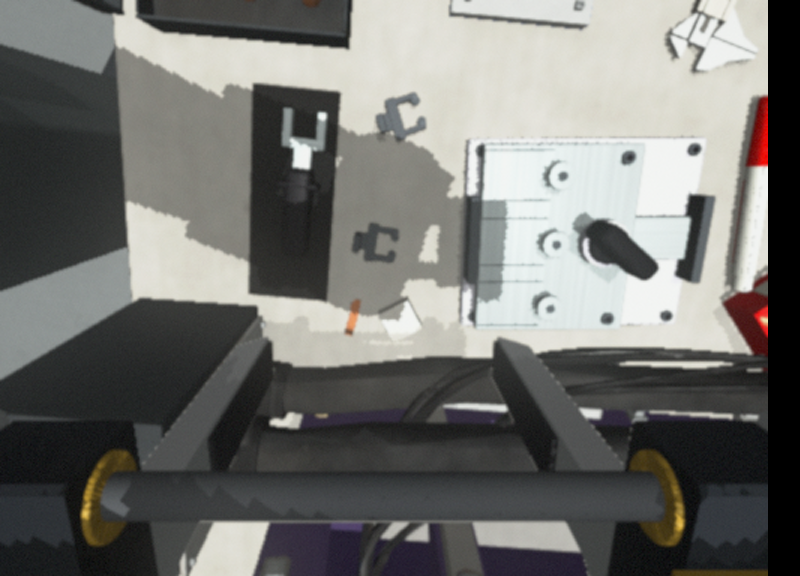

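```bash
cat > m.py <<'E'
from h import *
T=np.load("pics/w5.npy");f=cv2.imread("pics/w5.png")
for nm,(x0,x1,y0,y1) in(("A",(244,292,58,98)),("B",(230,272,142,182))):
    g=f[y0:y1,x0:x1].max(2)
    print(nm,np.percentile(g,[1,10,20,50]));th=78 if nm=="B" else 110
    for r in g[::1]: print("".join("#" if v<65 else "+" if v<85 else "-" if v<105 else "." if v<125 else " " for v in r))
E
python3 m.py
```

```text
A [ 98.19 120.   126.   214.  ]
                                                
                                                
                                                
                                                
                                                
                                                
                            ..                  
                          .....                 
                      .....---..                
               ... .........--..                
             ... .. .....     ....              
             .. .. ...         ..               
             ..... ..                           
             .... .                             
              ... .                             
              .. .                              
              ..  .                             
              ...                               
             ....                               
        .......... ..                           
       ..........    .                          
       ............  .                 
[... 1675 characters left out ...]
+.        .-+++-      
     -+++##++++++++++.        ..---.      
     -++++#++++++++++.          ...       
    .-++++++++++++++-.                    
    .-++++#+++++++++-.                    
    .++++#++++++++++-.                    
    .+++++++++++++++-                     
    .++++--.-++++++-.         ...         
    .-++-.  .++++++-.       .----.        
     .--..  .-++++++.       .-+++..       
      ...   .-++++++--......-++++-.       
            -++++++++++++---+++++-.       
            -++++++++++++++++++++-        
            .-++++++++++++++++++-.        
            .-++++------++++++++-.        
             ............----+--.         
                         .......
```

```bash
cat > m.py <<'E'
from h import *
T=np.load("pics/w5.npy");f=cv2.imread("pics/w5.png")
def clip(f,T,roi,th,cam="wrist",zc=.006,verbose=1):
    x0,x1,y0,y1=roi
    g=f[y0:y1,x0:x1].max(2);m=cv2.morphologyEx((g<th).astype(np.uint8),cv2.MORPH_CLOSE,np.ones((2,2)))
    n,lab,st,ce=cv2.connectedComponentsWithStats(m);k=1+np.argmax(st[1:,4]);ys,xs=np.nonzero(lab==k)
    if verbose: [print("".join("#" if v==k else " " for v in r)) for r in lab[::2]]
    P=np.array([onz(cam,x+x0,y+y0,zc,T)[:2] for x,y in zip(xs,ys)],np.float32)
    (c,wh,a)=cv2.minAreaRect(P*1000);b=cv2.boxPoints((c,wh,a))/1000;
    print("rect",np.array(c)/1000,wh,a,"edge yaws",[np.round(np.arctan2(*(b[i]-b[i-1])[::-1]),3) for i in range(4)],"centroid",P.mean(0))
    return P,b
if __name__=="__main__":
    clip(f,T,(244,292,58,98),150);clip(f,T,(230,272,142,182),100)
    b=proj("wrist",[.36,.26,.0],T);print(b)
E
python3 m.py
```

```text
######             
                      ##############            
              ######################            
              #########        ####             
              ########                          
              #########                         
              #########                         
        ################                        
        ################            ####        
        #################          #####        
        ##################         ######       
         #################    ###########       
          #######  #################            
      ###########   ###########                 
############################                    
###########################                     
###############################                 
rect [0.4064 0.3196] (41.24571228027344, 32.813812255859375) 34.718482971191406 edge yaws [np.float32(-2.536), np.float32(-0.965), np.float32(0.606), np.float32(2.177)] centroid [0.4077 0.3165]
                                          
                                          
                
[... 269 characters left out ...]
    ######     
       ###############          ####      
       ###############                    
      ################                    
      ###############                     
      ####    #######          ##         
              ########        #####       
              ####################        
              ####################        
                                          
                                          
                                          
rect [0.4435 0.2417] (31.83134651184082, 27.67449951171875) 25.874483108520508 edge yaws [np.float32(-2.69), np.float32(-1.119), np.float32(0.452), np.float32(2.022)] centroid [0.4429 0.2412]
[195.7978 103.1945]
```

Run:
```python
from m import *
clip(f,T,(244,292,58,97),132)
clip(f,T,(244,292,58,97),137)
```

```text
##                
                        #########               
               #####################            
              #########         ###             
              ########                          
               #######                          
               #######                          
        ###############                         
        ################             ##         
        ################            ##          
         ################           ##          
          ###############        #######        
          #######  ################             
        #######     ##########                  
        #######    ########                     
        #######     ######                      
          #          ####                       
rect [0.4084 0.3196] (33.37480926513672, 29.009431838989258) 47.98479461669922 edge yaws [np.float32(-2.304), np.float32(-0.733), np.float32(0.837), np.float32(2.408)] centroid [0.4071 0.3185]
                                                
                                                
      
[... 368 characters left out ...]
                 
        ###############                         
        ################             ##         
        #################           ##          
         ################          #####        
         #################      ########        
          #######  #################            
        #######     ##########                  
       ####################                     
       ####################                     
      #########  ##########                     
rect [0.4085 0.3211] (33.98415756225586, 30.883193969726562) 34.71821594238281 edge yaws [np.float32(-2.536), np.float32(-0.965), np.float32(0.606), np.float32(2.177)] centroid [0.4076 0.3178]
```

Run:
```python
from h import *
T=np.load("pics/w5.npy");T1=np.load("pics/w1.npy")
print(onz("wrist",238,160.5,.017,T)); print("pred lug base px",proj("wrist",[.4314,.2358,.0],T),"top",proj("wrist",[.4314,.2358,.019],T),"in w1",proj("wrist",[.4314,.2358,.019],T1))
w=cv2.imread("pics/w1.png").max(2)[250:285,265:300]
for r in w: print("".join("#" if v<60 else "+" if v<75 else "." if v<95 else " " for v in r))
go([.4314,.2358,.06],2.023)
```

```text
[0.4302 0.2375 0.017 ]
pred lug base px [238.8627 159.7441] top [237.9614 162.7823] in w1 [279.7085 282.277 ]
                                   
                                   
                                   
                                   
                                   
                                   
                                   
          ...                      
                     .             
                     ....          
                                   
                                   
                                   
                                   
                                   
       .                           
      ..                           
      .  ......                    
          .............            
                  ....             
                                   
                                   
                                   
           ..                      
           ..                      
          .......                  
          ++++++.                  
          .######.                 
           +#####+                 
           +#####+                 
           ..+++++                 
            ......                 
                                   
                                   
                                   
cur [0.4603 0.23   0.1703] yaw 2.1778496989448106 rot first [0.0011 0.0002 0.1548] shift after rot [ 0.0179 -0.0235  0.1103] shift before rot [ 0.0213 -0.0205  0.1103]
```

```bash
python3 nudge.py '0 0 .02 0 0 .0774;0 0 .02 0 0 .0774;.009 -.012 .035 0 0 0;.0095 -.0118 .035 0 0 0;0 0 0 0 0 0;0 0 0 0 0 0' .02|head -3
python3 - <<'E'
from h import *
go([.431,.2365,.009],2.023)
f,T=snap("w6");print(proj("wrist",[.4314,.2358,.019],T));a=f[150:384,130:380];cv2.imwrite("pics/c6.png",cv2.resize(a,None,fx=2,fy=2))
print(onz("top",10,10,0))
E
```

```text
t: 13.2
ee_pos: [0.4306, 0.2367, 0.0595]
tcp_rot: [-1.662, -2.664, 0.002]
cur [0.4306 0.2367 0.0595] yaw 2.0259869967535504 rot first [-0.002  -0.0004  0.003 ] shift after rot [-0.0004  0.0002  0.0505] shift before rot [-0.0004  0.0003  0.0505]
[255.9811 218.4225]
[ 0.8777  0.829  -0.    ]
```

View pics/c6.png

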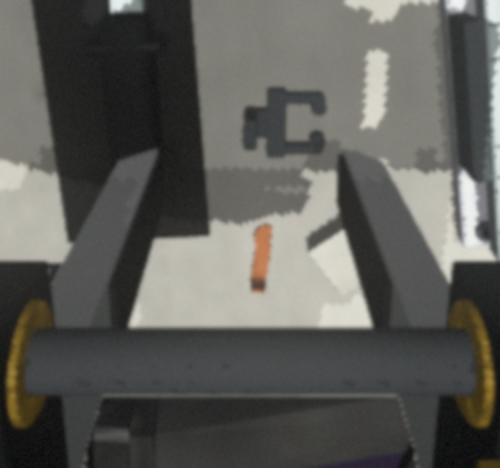

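Run:
```python
from h import *
T=np.load("pics/w6.npy");s=bot.get_state();print(s["gripper_width"])
X=onz("wrist",254.5,214,.017,T);print(X);Y=onz("wrist",280,211.5,.006,T);print("axis pt",Y,"dir",np.arctan2(*(Y-X)[1::-1]))
go([X[0],X[1],.009],2.023)
```

```text
0.049435462101817956
[0.4292 0.2378 0.017 ]
axis pt [0.4478 0.2449 0.006 ] dir 0.3635517262837152
cur [0.4328 0.2371 0.0615] yaw 2.025763887239078 rot first [0.0026 0.0005 0.0028] shift after rot [ 0.0022 -0.0029  0.0525] shift before rot [ 0.0023 -0.0031  0.0525]
```

```bash
python3 nudge.py '.002 -.001 0 0 0 0;0 0 0 0 0 0;0 0 0 0 0 0;0 0 0 0 0 0;0 0 0 0 0 0;0 0 0 0 0 0' .02
python3 nudge.py '0 0 .02 0 0 0;0 0 .02 0 0 0;0 0 .0105 0 0 0;0 0 0 0 0 0;0 0 0 0 0 0'
python3 nudge.py '0 0 0 0 0 0;0 0 0 0 0 0;0 0 0 0 0 0;0 0 0 0 0 0;0 0 0 0 0 0;0 0 0 0 0 0;0 0 0 0 0 0' 0
```

```text
t: 13.75
ee_pos: [0.4292, 0.2376, 0.0603]
tcp_rot: [1.663, 2.665, 0.001]
contact_force: [-0.1, 0.0, 0.3]
gripper_width: 0.0199
finger_force: 0.0
t: 14.17
ee_pos: [0.4286, 0.2375, 0.0092]
tcp_rot: [-1.663, -2.664, 0.001]
contact_force: [-0.2, -0.3, 0.6]
gripper_width: 0.0202
finger_force: 0.0
t: 14.75
ee_pos: [0.4295, 0.2378, 0.0102]
tcp_rot: [1.663, 2.664, 0.002]
contact_force: [-1.5, -0.1, 6.3]
gripper_width: 0.0046
finger_force: 30.0
```

```bash
python3 nudge.py '0 0 -.02 0 0 0;0 0 -.03 0 0 0;0 0 -.03 0 0 0;0 0 -.01 0 0 -.0775;0 0 0 0 0 -.0775;0 0 0 0 0 0;0 0 0 0 0 0'
python3 - <<'E'
from h import *
T=np.load("pics/w5.npy");P=[onz("wrist",u,v,.042,T) for u,v in((373.3,118),(368.7,162),(364,204.7))];print(P,np.linalg.norm(P[0]-P[2]),"yaw",np.arctan2(*(P[0]-P[2])[1::-1])-np.pi/2)
f,T=snap("w7")
go(P[1]*[1,1,0]+[-.0445*.822,-.0445*.57,.1],2.178)
E
```

```text
t: 15.33
ee_pos: [0.4283, 0.2375, 0.0989]
tcp_rot: [-1.454, -2.784, 0.001]
contact_force: [-0.9, -0.3, -0.4]
gripper_width: 0.0042
finger_force: 30.0
[array([0.5113, 0.3483, 0.042 ]), array([0.5351, 0.3137, 0.042 ]), array([0.5598, 0.2773, 0.042 ])] 0.08598721746486064 yaw 0.5985878574751116
cur [0.4281 0.2374 0.0985] yaw 2.178868077718508 rot first [-0.0016 -0.0005  0.0009] shift after rot [ 0.0017  0.0869 -0.0015] shift before rot [ 0.0016  0.0869 -0.0016]
```

```bash
python3 nudge.py '0 .03 0 0 0 0;0 .03 0 0 0 0;0 .025 0 0 0 0;0 0 .018 0 0 0;0 0 .018 0 0 0;0 0 0 0 0 0;0 0 0 0 0 0'|head -3
python3 - <<'E'
from h import *
f,T=snap("w8");print(T[:3,3]);cv2.imwrite("pics/c8.png",cv2.resize(f[60:310,170:420],None,fx=2.4,fy=2.4,interpolation=cv2.INTER_CUBIC))
E
```

```text
t: 15.97
ee_pos: [0.4969, 0.2858, 0.0615]
tcp_rot: [-1.452, -2.783, 0.005]
[0.4969 0.2858 0.0615]
```

View pics/c8.png

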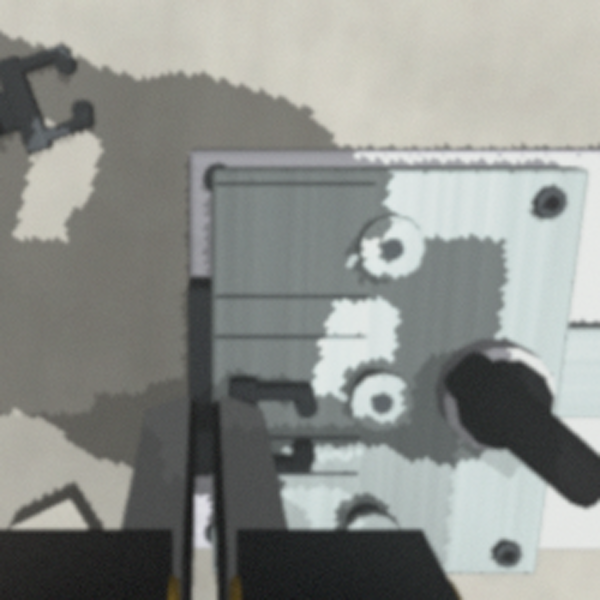

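Run:
```python
from h import *
T=np.load("pics/w8.npy");c=lambda u,v:(170+u/2.4,60+v/2.4)
H=onz("wrist",*c(381,402),.042,T);HL=onz("wrist",*c(390,247),.042,T);J=onz("wrist",*c(316,427.5),T[2,3]-.0035,T)
J1=onz("wrist",*c(308,383),T[2,3]-.0035,T);J2=onz("wrist",*c(305,472),T[2,3]-.0035,T)
R3=T[:3,:3].T
print("head",H,HL,"pin yaw",np.arctan2(*(HL-H)[1::-1])-np.pi/2,np.linalg.norm(HL-H));print("jaw tip mid",J,"width",np.linalg.norm(J1-J2))
print("tool frame head-jaw",R3@(H-J),"jaw rel tcp",R3@(J-T[:3,3]),"head rel tcp",R3@(H-T[:3,3]))
```

```text
head [0.5372 0.3142 0.042 ] [0.5116 0.3501 0.042 ] pin yaw 0.6190407886242988 0.04405980810080999
jaw tip mid [0.5209 0.3019 0.058 ] width 0.02516655324004287
tool frame head-jaw [0.0007 0.0205 0.0159] jaw rel tcp [-0.0005  0.0289  0.0034] head rel tcp [0.0003 0.0494 0.0193]
```

```bash
python3 nudge.py '.0007 .0045 .008 0 0 0;0 0 .008 0 0 0;0 0 .0045 0 0 0;0 0 0 0 0 0;0 0 0 0 0 0'
python3 nudge.py '0 0 .0007 0 0 0;0 0 0 0 0 0;0 0 0 0 0 0'
```

```text
t: 16.43
ee_pos: [0.5015, 0.2893, 0.0425]
tcp_rot: [-1.452, -2.785, 0.001]
contact_force: [0.6, 1.1, -0.0]
gripper_width: 0.0043
finger_force: 30.0
t: 16.68
ee_pos: [0.502, 0.2895, 0.0425]
tcp_rot: [1.452, 2.786, 0.001]
contact_force: [-0.1, -0.1, 0.4]
gripper_width: 0.0047
finger_force: 30.0
```

```bash
python3 nudge.py '0 0 .0012 0 0 0;0 0 .001 0 0 0;0 0 0 0 0 0;0 0 0 0 0 0'
```

```text
t: 17.02
ee_pos: [0.502, 0.2895, 0.0403]
tcp_rot: [1.452, 2.786, 0.0]
contact_force: [-0.6, -0.1, 2.6]
gripper_width: 0.0047
finger_force: 30.0
```

```bash
python3 nudge.py '0 0 0 0 0 0;0 0 0 0 0 0;0 0 0 0 0 0;0 0 0 0 0 0' .02|grep wid
python3 nudge.py '0 0 -.01 0 0 0;0 0 -.03 0 0 0;0 0 -.03 0 0 0;0 0 -.01 0 0 0;0 0 0 0 0 0'|head -3
python3 - <<'E'
from h import *
go([.3994,.3095,.09],2.41)
f,T=snap("w9")
E
```

```text
gripper_width: 0.0197
t: 17.77
ee_pos: [0.5042, 0.2903, 0.124]
tcp_rot: [1.449, 2.781, 0.008]
cur [0.5042 0.2903 0.124 ] yaw 2.1807637193799425 rot first [ 0.0069  0.0029 -0.2292] shift after rot [ 0.0908 -0.0558  0.034 ] shift before rot [ 0.0758 -0.0752  0.0333]
```

```bash
python3 nudge.py '.025 -.025 0 0 0 0;.025 -.025 0 0 0 0;.0258 -.0252 0 0 0 0;0 0 .02 0 0 -.1146;0 0 .014 0 0 -.1146;0 0 0 0 0 0;0 0 0 0 0 0'|head -3
python3 - <<'E'
from m import *
f,T=snap("w10");u,v=proj("wrist",[.408,.3196,.006],T);print(T[:3,3],u,v)
g=f[int(v)-35:int(v)+40,int(u)-45:int(u)+40].max(2)
for r in g[::2]: print("".join("#" if v<75 else "+" if v<100 else "-" if v<125 else "." if v<145 else " " for v in r))
E
```

```text
t: 18.4
ee_pos: [0.3951, 0.3078, 0.0839]
tcp_rot: [-1.127, -2.929, 0.005]
[0.3951 0.3078 0.0839] 275.9608938967663 203.99372604472325
++---......................................................................          
#####+-....................................................................          
######-..................................................................            
#####--..................................................................            
####+-..................................................................             
####-..................................................................              
###+-.................................................................               
##+--................................................................                
##--..................................---++++++-----------++++++-....                
#+-...................................-+########################+--                  
+-...................................--+#############+########++++-                  
--..................
[... 1583 characters left out ...]
                              
++++++###++-+----------------------------+##++++++++---..                            
++++++###+-------------------------------+###+++++++++++++--..                       
+++++####++------------------------------+###+++++++++++++++++-.                     
+++++####++------+-----------------------+####+++++++++++++++++-                     
++++#####+-------------------------------+####+++++++++++++++++-.                    
++++#####++-----+-----------------------++####++++++++++++++++++-                    
++++#####++----+------------------------++#####++++++++++++++++++-                   
++++#####+-------------------------------+#####++++++++++++++++++-.
```

Run:
```python
from m import *
T=np.load("pics/w10.npy");f=cv2.imread("pics/w10.png")
u,v=275,203
P,b=clip(f,T,(u-20,u+26,v-22,v+19),100,verbose=0)
# lug region columns ~ u-45+29..36 -> 260..267, rows v-35+26..44
lu=onz("wrist",264,v-35+35.5,.015,T);print("lug",lu)
for yw in (2.41,): go([lu[0],lu[1],.0095],yw)
```

```text
rect [0.4069 0.323 ] (32.41014862060547, 28.590843200683594) 55.73899841308594 edge yaws [np.float32(-2.169), np.float32(-0.598), np.float32(0.973), np.float32(2.544)] centroid [0.4068 0.3222]
lug [0.3985 0.314  0.015 ]
cur [0.3963 0.3081 0.0851] yaw 2.406942403794807 rot first [-0.0019 -0.0008 -0.0031] shift after rot [0.0022 0.0059 0.0756] shift before rot [0.0022 0.006  0.0756]
```

```bash
python3 nudge.py '.0015 .0052 0 0 0 0;0 0 0 0 0 -.08;0 0 .03 0 0 0;0 0 .03 0 0 0;0 0 .0155 0 0 0;0 0 0 0 0 0;0 0 0 0 0 0'
python3 nudge.py '0 0 0 0 0 0;0 0 0 0 0 0;0 0 0 0 0 0;0 0 0 0 0 0;0 0 0 0 0 0;0 0 0 0 0 0;0 0 0 0 0 0' 0
python3 nudge.py '0 0 -.02 0 0 0;0 0 -.03 0 0 0;0 0 -.04 0 0 .104;0 0 0 0 0 .104;0 0 0 0 0 .104;0 0 0 0 0 0;0 0 0 0 0 0'
python3 - <<'E'
from h import *
snap("w11");P=np.array([.5116,.3501]);go([P[0]-.0495*.818,P[1]-.0495*.575,.0615],2.178)
E
```

```text
t: 19.03
ee_pos: [0.3996, 0.3135, 0.0106]
tcp_rot: [-1.007, -2.975, 0.0]
contact_force: [-0.4, -1.0, 0.6]
gripper_width: 0.0198
finger_force: 0.0
t: 19.62
ee_pos: [0.4002, 0.3139, 0.0119]
tcp_rot: [1.005, 2.975, 0.003]
contact_force: [-0.4, -0.6, 5.6]
gripper_width: 0.0045
finger_force: 30.0
t: 20.2
ee_pos: [0.3988, 0.3132, 0.1003]
tcp_rot: [-1.452, -2.786, 0.0]
contact_force: [-0.6, 0.7, -1.2]
gripper_width: 0.0043
finger_force: 30.0
cur [0.3987 0.3132 0.1   ] yaw 2.1802834564306695 rot first [-0.0009 -0.0002  0.0023] shift after rot [-0.0344  0.0643  0.0385] shift before rot [-0.0345  0.0643  0.0385]
```

```bash
python3 nudge.py '-.0115 .0215 0 0 0 0;-.0115 .0215 0 0 0 0;-.0115 .0213 0 0 0 0;0 0 .019 0 0 0;0 0 .0185 0 0 0;0 0 0 0 0 0;0 0 0 0 0 0'|head -3
python3 - <<'E'
from h import *
f,T=snap("w12");H=[.5116,.3501,.042]
j=T@[0,.0295,.005,1];print(T[:3,3],"pred tip",proj("wrist",j[:3],T),"head",proj("wrist",H,T))
u,v=[int(i) for i in proj("wrist",j[:3],T)]
g=f[v-24:v+26,u-30:u+50].max(2);print(u-30,v-24)
for r in g[::2]: print("".join("#" if v<50 else "+" if v<70 else "-" if v<110 else "." if v<170 else " " for v in r))
E
```

```text
t: 20.83
ee_pos: [0.4702, 0.3211, 0.0614]
tcp_rot: [-1.453, -2.782, 0.005]
[0.4702 0.3211 0.0614] pred tip [302.2959 236.4009] head [330.5114 227.7271]
272 212
----.........................                    ...............................
+++++--------------------.....                  ....------......................
++++++++++++++++++++++++++-.                .....-----....     .................
+++++++++++++++-+++++++++---.                ..----..             ..............
+++++-++++++---+-----+-+----.              ...---..                .............
+++++---------------+++-----.              ..--..                  .............
++++--........-------+++-+----.           ...--.                   .............
++++-...............---+-+++--............----.        ....--..    .............
---+-................--------..............---.        ..-----..   ......-------
------.....................................---.        ...---... ........------.
--------........................................        .....   ........--------
--------.........................................
[... 384 characters left out ...]
--......--........-....-...--...-...----------------
-----------+++++++#+++++++++-.       .        ..       ...  .  ...--------------
-----------++++++++++++++++-.                                  ...--------------
------------++++++++++++++-.                                      ............--
-------------++-----------.                                                  ..-
---------------..                                                            ..-
-----------------..                                                        ...--
--------------------...                                                  ..-----
-------------------..                                                  ...------
```

Run:
```python
from h import *
T=np.load("pics/w12.npy");z=T[2,3]-.005
H=onz("wrist",331.5,228.5,.042,T)
R3=T[:3,:3].T;c=T[:3,3]
for a in((301,213.5),(299.5,252),(301,232.7)): print(R3@(onz("wrist",*a,z,T)-c))
print("head",R3@(H-c),H)
```

```text
[0.0153 0.0281 0.0049]
[-0.0107  0.0281  0.0049]
[0.0026 0.0286 0.0049]
head [-0.0004  0.0513  0.0192] [0.5125 0.35   0.042 ]
```

```bash
python3 nudge.py '-.0027 .0065 .008 0 0 0;0 0 .008 0 0 0;0 0 .0025 0 0 0;0 0 0 0 0 0;0 0 0 0 0 0'|sed -n '2p;4p'
python3 nudge.py '0 0 .001 0 0 0;0 0 .001 0 0 0;0 0 0 0 0 0;0 0 0 0 0 0'|sed -n '2p;4p'
```

```text
ee_pos: [0.4782, 0.3232, 0.0447]
contact_force: [-0.7, -0.0, -0.8]
ee_pos: [0.4785, 0.3232, 0.0426]
contact_force: [-0.2, 0.5, -1.0]
```

```bash
python3 nudge.py '0 0 .001 0 0 0;0 0 .0007 0 0 0;0 0 0 0 0 0;0 0 0 0 0 0'|sed -n '2p;4p'
```

```text
ee_pos: [0.4787, 0.3233, 0.042]
contact_force: [-2.1, -1.7, 7.8]
```

```bash
python3 nudge.py '0 0 0 0 0 0;0 0 0 0 0 0;0 0 0 0 0 0;0 0 0 0 0 0' .02|grep wid
python3 nudge.py '0 0 -.01 0 0 0;0 0 -.03 0 0 0;0 0 -.03 0 0 0;0 0 -.03 0 0 0;0 0 -.03 0 0 0;0 0 0 0 0 0' .06|head -2
python3 nudge.py '-.0075 -.03 0 0 0 0;-.0075 -.03 0 0 0 0;-.0075 -.03 0 0 0 0;-.0075 0 0 0 0 0;0 0 0 0 0 0;0 0 0 0 0 0' .06|head -2
python3 - <<'E'
from h import *
f,T=snap("w13");print(T[:3,3]);cv2.imwrite("pics/c13.png",cv2.resize(f[:290],None,fx=1.5,fy=1.5,interpolation=cv2.INTER_CUBIC))
E
```

```text
gripper_width: 0.0198
t: 22.8
ee_pos: [0.4822, 0.3249, 0.1789]
t: 23.3
ee_pos: [0.4224, 0.2473, 0.1713]
[0.4224 0.2473 0.1713]
```

View pics/c13.png

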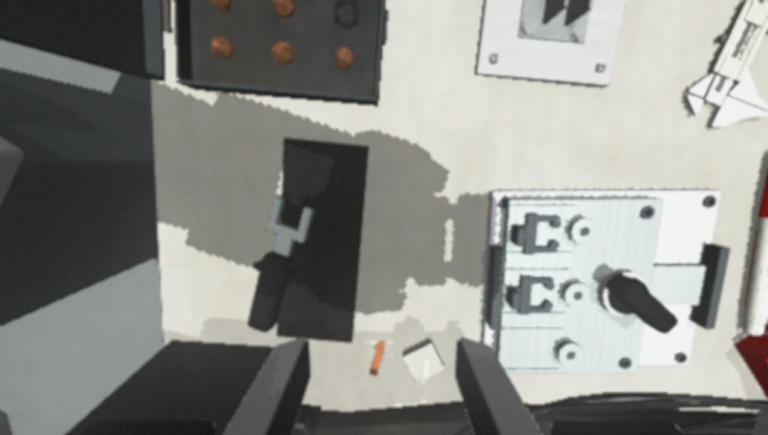

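Run:
```python
from h import *
f=cv2.imread("pics/w13.png");g=f[124:228:2,156:226].max(2);print(156,124)
for r in g: print("".join("#" if v<45 else "+" if v<65 else "-" if v<95 else "." if v<140 else " " for v in r))
```

```text
156 124
............................    .-+++++++++++++++++++++++++++#########
...........................     .-+++++++++++++++++++++++++++#########
...........................     .++++++++++++++++++++++###############
.............................  .-+##+++++++++++++#+++#################
...............................--++###+++++++#########################
...........................  ...-++###+++++#+#########################
...........................  ..--+#########+##########################
..........................  ...-++###########+-----++#################
.........................   ..--+############+......-+################
........................   ...-++###########+-.. ...-+################
......................... ....-+###########+-.. ...-+#################
......................... ...--++##########+-.. ...-+#################
........................  ...---++#########-.. ...-+##################
.......................    ......---+++###+-.. ..-++##################
.......................           .....----.. ...-+###################
...........................
[... 1899 characters left out ...]
  -++++++++++++++++++++++++++++++++++++++++++++++++++++++++++
          .-+++++++++++++++##+++++++++++++++++++++++++++++++++++++++++
          .++++++++++++++###++++++++++++++++++++++++++++++++++++++++++
         .-++++++++++++++##+++++++++++++++++++++++++++++++++++++++++++
         .-+++++++++++++++-..--+++++++++++++++++++++++++++++++++++++++
            .--+++++++++-.  .-++++++++++++++++++++++++++++++++++++++++
                ...---.     .-++++++++++++++++++++++++++++++++++++++++
                            .-++++++++++++++++++++++++++++++++++++++++
                              ........---------+++++++++++++++++++++++
                                        ......-...    ........--------
```

Run:
```python
from h import *
T=np.load("pics/w13.npy")
t=onz("wrist",193.8,136,.010,T);h=onz("wrist",173.4,218,.0215,T)
d=(t-h)[:2];L=np.linalg.norm(d);yaw=np.arctan2(d[1],d[0]);u=d/L
print(t,h,L,yaw);o=t[:2]-.062*u;o2=h[:2]+.036*u;print(o,o2)
# mat corners c13 (285,138),(368,148),(352,341)
for p in((285,138),(368,148),(352,341)): print(onz("wrist",p[0]/1.5,p[1]/1.5,.003,T))
g=(o+o2)/2+.0*u;go([g[0],g[1],.10],yaw);print(bot.get_state()['q'])
```

```text
[0.3416 0.2492 0.01  ] [0.3714 0.1619 0.0215] 0.09227473929970804 1.9003676598297516
[0.3616 0.1905] [0.3598 0.196 ]
[0.3136 0.2845 0.003 ]
[0.3651 0.312  0.003 ]
[0.4367 0.1845 0.003 ]
cur [0.4226 0.2477 0.1713] yaw 2.1775865938040035 rot first [ 0.0012 -0.      0.2772] shift after rot [-0.0315 -0.0761  0.0713] shift before rot [-0.0094 -0.0819  0.0712]
[ 0.298  -0.1045  1.9912  0.0003  1.2536 -0.3089]
```

Run:
```python
from h import *
print("side base",[onz("side",u,v,0) for u,v in((350,205),(352,215),(375,218),(400,220))])
f=cv2.imread("pics/top0.png")[215:305,335:455].max(2)
f2=cv2.imread("pics/side0.png")[100:225,335:425].max(2)
def a(g): 
    for r in g: print("".join("#" if v<35 else "+" if v<60 else "-" if v<90 else "." if v<140 else " " for v in r))
a(f[::2]);print();a(f2[::3])
```

```text
side base [array([0.4326, 0.0789, 0.    ]), array([0.4135, 0.122 , 0.    ]), array([ 0.3706,  0.1154, -0.    ]), array([0.3268, 0.1031, 0.    ])]
        ..++#++++++++++++++++++++++++++++---.                                        ..--.....--..                      
          .-++++++++++++++++++++++++++++++++-.                                         .--.....--..                     
           ..+++++++++++++++++++++++++++++++++-.                         ..  ...---.    .--.........                    
             .-++++++++++++++++++++++++#++#++++-.          ............ ....--------.    ...                            
              .-+++++++++++#++++++++++++++++++++-.......---------.......-------------.                                  
               .-++#++++++###+++++++++++++++++++++++++-------........-----------------.                                 
                .-+##++++++#++++++++++++++++++++++##++----.......----------------------..                               
                .-++##+++++##++++++++++++++++++++#+++-........--------------------..----..                 
[... 7613 characters left out ...]
+++++++++++++++++++++++++++++++++++++++++++++###############+-.
             ..---...-+++++++++++++++++++++++++++++++++++++++++++++++++++##############+-.
              ..-....-++++++++++++++++++++++++++++++++++++++++++++++++--+#############++-.
                .....-+++++++++++++++++++++++++++++++++++++++++++++++--.-+############+-..
                  ...-++++++++++++++++++++++++++++++++++++++++++++++++--+#############+-..
                    .-++++++++++++++++++++++++++++++++++++++++++++++-. ..+###########+--..
                     .----------------...............................     .+#########+-...
                     .....                                                  .-+######+-...
```

Run:
```python
from h import *
a=onz("top",346,251,0);b=onz("top",371,295,0);print("base corners",a,b)
for z in(.1,.15,.2,.25,.3): print(z,onz("top",364,248,z),onz("top",386,301,z))
n=np.array([-.566,.824]);e=np.array([.824,.566])
for nm,p in(("a",a[:2]),("b",b[:2]),("fork",np.array([.361,.193])),("mat",np.array([.375,.248]))): print(nm,p@e,p@n)
```

```text
base corners [0.3943 0.144  0.    ] [0.3123 0.0977 0.    ]
0.1 [0.3994 0.1319 0.1   ] [0.3112 0.0964 0.1   ]
0.15 [0.3989 0.1431 0.15  ] [0.316  0.1098 0.15  ]
0.2 [0.3984 0.1544 0.2   ] [0.3209 0.1233 0.2   ]
0.25 [0.3978 0.1657 0.25  ] [0.3257 0.1367 0.25  ]
0.3 [0.3973 0.1769 0.3   ] [0.3306 0.1501 0.3   ]
a 0.40640720381109063 -0.10453216391508204
b 0.3126173180072168 -0.09619631277127873
fork 0.40670199999999995 -0.04529399999999997
mat 0.449368 -0.007898000000000016
```

Run:
```python
from h import *
T=np.load("pics/w13.npy");yaw=1.9;u=np.array([np.cos(yaw),np.sin(yaw)]);l=np.array([-u[1],u[0]])
for z in(.01,.02): 
  p=onz("wrist",168,176.5,z,T)[:2];print(z,"origin from guard",p-.0125*u-.014*l)
# crossbar/handle front junction & steel back: bright steel block start
go([.361+.001*u[0],.194+.001*u[1],.07],yaw)
```

```text
0.01 origin from guard [0.3587 0.188 ]
0.02 origin from guard [0.3597 0.1914]
cur [0.4226 0.2477 0.1713] yaw 2.1775865938040035 rot first [ 0.0012 -0.      0.2776] shift after rot [-0.0299 -0.0756  0.1013] shift before rot [-0.008  -0.081   0.1012]
```

```bash
python3 nudge.py '0 0 0 0 0 .0925;0 0 0 0 0 .0925;0 0 0 0 0 .0925;-.0085 -.0255 .02 0 0 0;-.0085 -.0255 .02 0 0 0;-.0085 -.0252 .02 0 0 0;-.004 0 .02 0 0 0;0 0 0 0 0 0' .05|head -2
python3 - <<'E'
from h import *
bot.grab_frame("wrist");f,T=snap("w14");print(T[:3,3]);go([.360,.190,.004],1.9);o=np.array([.36,.191]);print(bot.get_state()["gripper_width"])
g=f[150:330:2,210:300].max(2)
for r in g: print("".join("#" if v<22 else "+" if v<40 else "-" if v<65 else "." if v<110 else " " for v in r))
E
```

```text
t: 24.02
ee_pos: [0.3563, 0.1939, 0.0874]
[0.3583 0.1947 0.0897]
cur [0.3599 0.1951 0.0913] yaw 1.9004904574239323 rot first [-0.0001 -0.0002  0.0005] shift after rot [-0.0049 -0.0016  0.0873] shift before rot [-0.0049 -0.0016  0.0873]
0.04978661373881793
                                       ..---------------+--.       .----+-+++-++-++++-++++
                                        ..-----------------.       .--+++-+++-++++++-+-+-+
                                            ................       .-+++-+-+-+++-+++++---+
                                                                   .--++++-+++++-++++-+--+
                                                                   .-++-++++++++-+++++++++
                                                                   .--+++---+++++-++++++--
                                                                  ..--+++++-+--+--+++--+--
                                                        ...........-+++-+--+++++++++-++-++
                                                        ..-+--++-++++---++-+++++++-++-+-+-
                         
[... 6645 characters left out ...]
------------------------------------------------------.....----
------------------------------------------------------------------------------------------
------------------------------------------------------------------------------------------
---------------------------------------.-----------------.--.---------.----.--.----------.
................-...............-.......-......-..........................................
..........................................................................................
..........................................................................................
..........................................................................................
```

Run:
```python
from h import *
T=np.load("pics/w14.npy");R3=T[:3,:3].T
for p,z in(((254,245.5),.0215),((240,197),.0215),((240,197),.012),((245,215),.0215),((264,240),.0215)): print(p,z,R3@(onz("wrist",*p,z,T)-T[:3,3]))
```

```text
(254, 245.5) 0.0215 [-0.0362 -0.0012  0.0682]
(240, 197) 0.0215 [ 0.0071 -0.0127  0.0682]
(240, 197) 0.012 [ 0.0043 -0.0131  0.0777]
(245, 215) 0.0215 [-0.0085 -0.0087  0.0682]
(264, 240) 0.0215 [-0.031   0.0073  0.0681]
```

```bash
python3 nudge.py '-.0015 -.0005 .03 0 0 0;0 0 .03 0 0 0;0 0 .019 0 0 0;0 0 0 0 0 0;0 0 0 0 0 0'|sed -n '2p;4p'
python3 nudge.py '0 0 0 0 0 0;0 0 0 0 0 0;0 0 0 0 0 0;0 0 0 0 0 0;0 0 0 0 0 0;0 0 0 0 0 0;0 0 0 0 0 0;0 0 0 0 0 0' 0
python3 nudge.py '0 0 -.02 0 0 0;0 0 -.03 0 0 0;0 0 -.03 0 0 0;.02 0 -.03 0 0 0;.02 0 0 0 0 0;.02 0 0 0 0 0;0 0 0 0 0 0;0 0 0 0 0 0'
python3 -c "
from h import *
P=np.array([.5122,.3500]);e=np.array([.820,.572]);p=P-.135*e
go([*p,.11],.609)"
```

```text
ee_pos: [0.3604, 0.1937, 0.0126]
contact_force: [0.4, -0.3, 0.5]
t: 25.2
ee_pos: [0.3599, 0.1932, 0.0125]
tcp_rot: [1.826, 2.555, 0.001]
contact_force: [-0.7, -1.3, 5.1]
gripper_width: 0.0175
finger_force: 30.1
t: 25.87
ee_pos: [0.3389, 0.2499, 0.1212]
tcp_rot: [-1.824, -2.557, 0.002]
contact_force: [-0.0, 0.9, -1.2]
gripper_width: 0.0177
finger_force: 30.1
cur [0.3389 0.2499 0.1212] yaw 1.9024153931666499 rot first [-0.001   0.0011  1.2934] shift after rot [0.0644 0.0171 0.0112] shift before rot [0.0012 0.0666 0.0111]
```

```bash
python3 nudge.py '0 0 0 0 0 .12;0 0 0 0 0 .12;0 0 0 0 0 .12;0 0 0 0 0 .12;0 0 0 0 0 .12;0 0 0 0 0 .12;0 0 0 0 0 .12;0 0 0 0 0 .12'|head -1
python3 nudge.py '0 0 0 0 0 .12;0 0 0 0 0 .12;0 0 0 0 0 .0934;.021 .006 .012 0 0 0;.021 .006 .012 0 0 0;.0224 .0051 .012 0 0 0;0 0 0 0 0 0;0 0 0 0 0 0'|head -3
python3 - <<'E'
from h import *
f,T=snap("w15");print(T[:3,3]);cv2.imwrite("pics/c15.png",cv2.resize(f[70:320,150:400],None,fx=2.4,fy=2.4,interpolation=cv2.INTER_CUBIC))
E
```

```text
t: 26.53
t: 27.2
ee_pos: [0.4019, 0.2713, 0.0841]
tcp_rot: [2.998, 0.937, -0.007]
[0.4019 0.2713 0.0841]
```

View pics/c15.png

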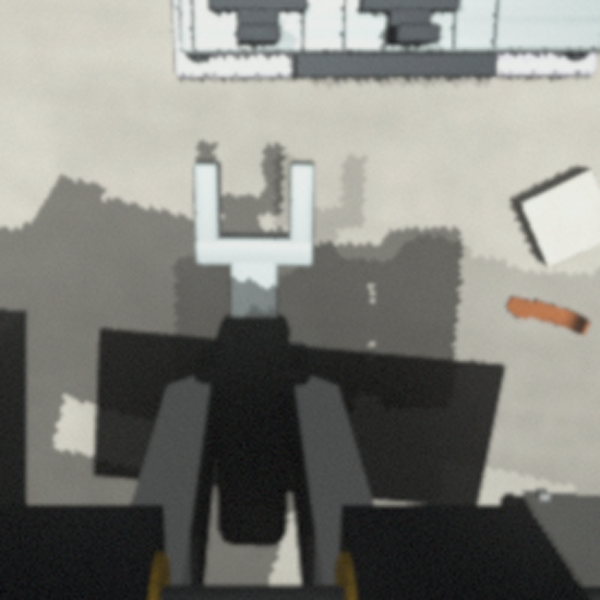

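Run:
```python
from h import *
f=cv2.imread("pics/w15.png");T=np.load("pics/w15.npy");R3=T[:3,:3].T;c=T[:3,3]
for z in(.076,.08,.084):
  a,b=[R3@(onz("wrist",150+u/2.4,70+163/2.4,z,T)-c) for u in(195,313)];print("tips",a,b,"width",b[1]-a[1])
o=lambda u,v,z:R3@(onz("wrist",150+u/2.4,70+v/2.4,z,T)-c)
print("bar L ends z.036",o(208,8,.036),o(307,8,.036),"tongue",o(238,40,.036),o(280,40,.036),"M tongue",o(386,38,.036),o(440,38,.036),"M bar",o(360,8,.036),o(461,8,.036))
print("yaw",np.arctan2(T[1,0],T[0,0]))
```

```text
tips [ 0.0604 -0.0142  0.0079] [0.0604 0.0147 0.0079] width 0.028847720541625783
tips [ 0.0608 -0.0139  0.0039] [0.0608 0.0144 0.0039] width 0.028228926287807484
tips [ 0.0612 -0.0136 -0.0001] [ 0.0612  0.014  -0.0001] width 0.02761013203398909
bar L ends z.036 [ 0.0994 -0.0126  0.0477] [0.0994 0.0152 0.0477] tongue [ 0.0909 -0.0042  0.0477] [0.0909 0.0077 0.0477] M tongue [0.0914 0.0378 0.0477] [0.0914 0.0531 0.0477] M bar [0.0994 0.0301 0.0477] [0.0994 0.0585 0.0477]
yaw 0.6057041652714775
```

```bash
python3 nudge.py '.028 .0012 .01 0 0 0;0 0 .02 0 0 0;0 0 .0075 0 0 0;0 0 0 0 0 0;0 0 0 0 0 0'|sed -n '2p;4p'
python3 - <<'E'
from h import *
f,T=snap("w16");R3=T[:3,:3].T
g=f[100:170,205:305].max(2)
for r in g[::2]: print("".join("#" if v<50 else "+" if v<80 else "-" if v<120 else "." if v<175 else " " for v in r))
E
```

```text
ee_pos: [0.425, 0.287, 0.0483]
contact_force: [0.4, -0.1, -0.3]
                    ..         .------..                          .--------.                 ..     
                    ..         .------.                           .--------                  ..     
                     .         .------.                           .-------.                  ..     
                     .        ..------............................---------.                 ..     
                     .       .---------------------------------------------..                ..     
                     .      ..----------------------------------------------.                .      
                     .      .----------------------------------------------..                       
            .       ..      .-----------------------------------------------.                .      
                     .       .----------------------------------------------.               ..      
                     .       ..--------------------------------------------.                 .     .
            .        .    
[... 1787 characters left out ...]
    
                         ..        .....      ..............-----.         ..  ..........           
                         ..        .-...........-------...-------.         .. ...........           
                         .         .-------.---------------------..        ...............          
                         .         ..----------------------------..        ...............          
.....                    .         ..----------------------------.         .............            
----........   ...        .        ..----------------------------.         ..............           
--------.---....-....   .          ..----------------------------.         ..............
```

```bash
python3 nudge.py '0 .0008 .002 0 0 0;0 0 .002 0 0 0;0 0 0 0 0 0;0 0 0 0 0 0'|sed -n '2p;4p'
python3 nudge.py '0 0 .001 0 0 0;0 0 .001 0 0 0;0 0 0 0 0 0;0 0 0 0 0 0'|sed -n '2p;4p'
```

```text
ee_pos: [0.4265, 0.2869, 0.0445]
contact_force: [0.0, 0.9, -1.2]
ee_pos: [0.4264, 0.2868, 0.0421]
contact_force: [0.2, 0.0, -0.3]
```

```bash
python3 nudge.py '.003 0 0 0 0 0;.003 0 0 0 0 0;0 0 0 0 0 0;0 0 0 0 0 0'|sed -n '2p;4p'
python3 nudge.py '0 0 .0008 0 0 0;0 0 0 0 0 0;0 0 0 0 0 0'|sed -n '2p;4p'
python3 nudge.py '0 0 .0008 0 0 0;0 0 0 0 0 0;0 0 0 0 0 0'|sed -n '2p;4p'
```

```text
ee_pos: [0.4317, 0.2904, 0.0423]
contact_force: [0.2, 0.5, -0.8]
ee_pos: [0.4313, 0.2902, 0.0413]
contact_force: [0.5, -0.7, -1.4]
ee_pos: [0.4313, 0.2902, 0.0406]
contact_force: [-0.4, -0.5, -1.1]
```

```bash
for i in 1; do python3 nudge.py '0 0 .0008 0 0 0;0 0 0 0 0 0;0 0 0 0 0 0'|sed -n '2p;4p'; done
python3 nudge.py '0 0 .0008 0 0 0;0 0 0 0 0 0;0 0 0 0 0 0'|sed -n '2p;4p'
```

```text
ee_pos: [0.4315, 0.2903, 0.0398]
contact_force: [-0.3, 0.1, -0.6]
ee_pos: [0.4315, 0.2903, 0.0392]
contact_force: [-0.6, -0.0, 0.3]
```

```bash
python3 nudge.py '0 0 .0008 0 0 0;0 0 0 0 0 0;0 0 0 0 0 0'|sed -n '2p;4p'
python3 nudge.py '0 0 .0008 0 0 0;0 0 0 0 0 0;0 0 0 0 0 0'|sed -n '2p;4p'
```

```text
ee_pos: [0.4315, 0.2902, 0.0385]
contact_force: [-2.2, -2.5, 2.9]
ee_pos: [0.4315, 0.2902, 0.0376]
contact_force: [-1.6, -2.7, 4.9]
```

```bash
python3 nudge.py '0 0 -.001 0 0 0;.003 0 0 0 0 0;.003 0 0 0 0 0;.003 0 0 0 0 0;.003 0 0 0 0 0;0 0 0 0 0 0'|sed -n '2p;4p'
python3 nudge.py '.002 0 0 0 0 0;.002 0 0 0 0 0;.002 0 0 0 0 0;0 0 0 0 0 0'|sed -n '2p;4p'
```

```text
ee_pos: [0.4408, 0.2969, 0.0383]
contact_force: [-4.7, -4.0, 5.9]
ee_pos: [0.4413, 0.2973, 0.0368]
contact_force: [-15.3, -14.4, 13.3]
```

Run:
```python
from h import *
f,T=snap("w17");
g=f[60:180,205:305].max(2)
for r in g[::2]: print("".join("#" if v<50 else "+" if v<80 else "-" if v<120 else "." if v<175 else " " for v in r))
```

```text
.                                                                                             
      .   .                                                                                         
         ..                                                                                         
         ..                                                                                         
         ..                                                                                         
       . ..                                                                                         
       .  .                                                                                         
       .                                                                                            
       .                                                    ..                                      
       .                                                     .                                      
       .                                   .......           ..                                 
[... 4253 characters left out ...]
-----....    ..             ..-.....           ...       ....        ..               ..      
-----------....    ..    ..       ..------------------------------.       ...               ..      
------------...............        ................................       ..---.........---.--.....-
------------...............                                                .------------------------
-------------------------..                                                .------------------------
-------------------------..                                               ..------------------------
--------------------------..                                              ..------------------------
```

```bash
python3 - <<'E'
from h import *
T=np.load("pics/w17.npy");R3=T[:3,:3].T;c=T[:3,3]
o=lambda u,r,z:R3@(onz("wrist",205+u,60+2*r,z,T)-c)
print("head",o(45.5,13,.042),"bar ends",o(25.5,36,.036),o(75.5,36,.036),"arms",o(28,27,.036),o(75,27,.036),"lug base?",o(40,47,.036),o(62,47,.036),"slot",o(34,45,.038),o(65,45,.038))
print(np.arctan2(T[1,0],T[0,0]),c,bot.get_state()["gripper_width"])
P=[np.array([.5122,.35]),np.array([.5372,.3142])];print(P[0]-c[:2],R3[:2,:2]@(P[0]-c[:2]))
E
python3 nudge.py '-.004 0 0 0 0 0;-.004 0 -.001 0 0 0;0 0 0 0 0 0;0 0 0 0 0 0'|sed -n '2p;4p'
```

```text
head [ 0.0885 -0.0026 -0.0067] bar ends [ 0.0645 -0.0139 -0.0003] [ 0.0645  0.014  -0.0003] arms [ 0.0742 -0.0123 -0.0004] [ 0.0742  0.0135 -0.0004] lug base? [ 0.0521 -0.0059 -0.0001] [ 0.0521  0.0066 -0.0001] slot [ 0.0547 -0.0092 -0.0021] [ 0.0547  0.0082 -0.0021]
0.6083508179521367 [0.4413 0.2973 0.0368] 0.017448292333590534
[0.0709 0.0527] [ 0.0883 -0.0027]
ee_pos: [0.44, 0.2962, 0.0395]
contact_force: [0.3, 1.0, -1.1]
```

```bash
python3 nudge.py '-.001 0 .0003 0 0 0;0 -.0016 0 0 0 0;0 -.0016 0 0 0 0;0 -.0014 0 0 0 0;0 0 0 0 0 0;0 0 0 0 0 0'|sed -n '2p;4p'
cat > s.py <<'E'
from h import *
import sys
f,T=snap(sys.argv[1]);print(T[:3,3])
g=f[70:170,205:305].max(2)
for r in g[::2]: print("".join("#" if v<50 else "+" if v<80 else "-" if v<120 else "." if v<175 else " " for v in r))
E
python3 s.py w18
```

```text
ee_pos: [0.4362, 0.2994, 0.0392]
contact_force: [-0.0, -0.5, -1.3]
[0.4362 0.2994 0.0392]
                  ..                                                                                
              ..   .                                                                                
               .   .                                                                                
               .  ..                              ..----...                                         
               .  ..                             .--------..           .                            
               .   .                             .---------.           .                            
               .   .                ..           .----------..        ..                            
               .                     ..           .--------..         ..                            
               .                      .            ..-.....           ..                            
               .                  ......            .                .--...       .                 

[... 3339 characters left out ...]
           .   .            ....                          ..         ..  ...                 .
                 .       .        ....                          ..         ..  ..                  .
                         .        ....                          ..         ..   .                  .
                                  ...                          ...         .    .                  .
                      .           ..........      ....  ..   ..--.         .........................
                         .        ..-----------------------------.        ..++----------------------
....... ...       .      .        ..-----------------------------.        .-++----------------------
```

```bash
python3 nudge.py '0 .0012 0 0 0 0;0 .0012 0 0 0 0;.002 0 0 0 0 0;.002 0 0 0 0 0;.002 0 0 0 0 0;.001 0 0 0 0 0;0 0 0 0 0 0'|sed -n '2p;4p'
python3 nudge.py '.002 0 0 0 0 0;.001 0 0 0 0 0;0 0 0 0 0 0;0 0 0 0 0 0'|sed -n '2p;4p'
```

```text
ee_pos: [0.4415, 0.3002, 0.0385]
contact_force: [-5.5, -3.9, 2.6]
ee_pos: [0.4451, 0.3026, 0.0386]
contact_force: [-1.9, -0.7, -0.6]
```

```bash
python3 nudge.py '.002 0 0 0 0 0;.002 0 0 0 0 0;.001 0 0 0 0 0;0 0 0 0 0 0;0 0 0 0 0 0'|sed -n '2p;4p'
python3 nudge.py '.001 0 0 0 0 0;.001 0 0 0 0 0;.001 0 0 0 0 0;0 0 0 0 0 0;0 0 0 0 0 0'|sed -n '2p;4p'
```

```text
ee_pos: [0.4506, 0.3061, 0.0396]
contact_force: [1.1, -0.3, -1.0]
ee_pos: [0.4514, 0.3069, 0.0388]
contact_force: [-3.7, -4.5, 1.0]
```

```bash
python3 nudge.py '.001 0 0 0 0 0;.001 0 0 0 0 0;.001 0 0 0 0 0;0 0 0 0 0 0;0 0 0 0 0 0'|sed -n '2p;4p'
python3 s.py w19; python3 -c "
from h import *
T=pose();print(T[:3,:3].T@(np.array([.5122,.35,.042])-T[:3,3]))"
```

```text
ee_pos: [0.4516, 0.3072, 0.0382]
contact_force: [-9.7, -8.4, 7.2]
[0.4516 0.3072 0.0382]
              .                                                                                ....-
          ..  .                                                                              ...----
          ..                                                                                ..------
           .   .                                                                              ..----
           .  ..                                                                             ...----
           .  ..                                                                              ..----
           .  ..                                                                                ...-
           .  ..                                                                                  ..
           .  ..                                                                                    
           .....                                                                                    
 
[... 3364 characters left out ...]
  .......---------------....    ...        ....                 ..  
                 .    ....        ......                        ...        ....                 ..  
              .  .    ...         ......                        ...        ....                 ..  
              .  .    ....        .....                        ....       ..-...               ...  
......        .   .   ....        .....                       ..-..       ..-..                ...  
-----..........   .    ...        ................ ................       ..-.                  ..  
--------.-----.. .     ...        ..-----------------------------..       ..-.                 ...  
[ 0.0741 -0.0005 -0.0045]
```

```bash
python3 nudge.py '-.006 0 0 0 0 0;-.006 0 -.001 0 0 0;-.008 0 0 0 0 0;-.01 0 0 0 0 0;0 0 -.02 0 0 0;-.005 0 -.02 0 0 0;0 0 0 0 0 0'|sed -n '2p;4p'
python3 nudge.py '0 .022 0 0 0 0;0 .022 0 0 0 0;0 0 0 0 0 0;0 0 0 0 0 0'|sed -n '2p;4p'
python3 - <<'E'
from h import *
f,T=snap("w20");print(T[:3,3]);
g=f[60:200,205:305].max(2)
for r in g[::2]: print("".join("#" if v<50 else "+" if v<80 else "-" if v<120 else "." if v<175 else " " for v in r))
M=np.array([.5372,.3142,.042]);print(T[:3,:3].T@(M-T[:3,3]))
E
```

```text
ee_pos: [0.4282, 0.2901, 0.0838]
contact_force: [0.5, 0.3, -0.4]
ee_pos: [0.4513, 0.2526, 0.0796]
contact_force: [0.5, 0.2, -0.3]
[0.4513 0.2526 0.0796]
-.                                           ........                                               
-.                                           ........                                               
.                                            .......                                                
-                                                                                                   
-                                                                                                   
-                                                                                                   
-.                                                                                                  
.-.                                      .             .                                 .          
.--.   .                                 ...........                                                
.--.                                  
[... 5448 characters left out ...]
-------.                    ..--------------------------------------
................------------------------...                 .---------------------------------------
.................-----------------------...... .....   ...  .---------------------------------------
................------------------------....................----------------------------------------
................------------------------....................---------------------------------------.
.................-----------------------....................--------------------------------------. 
.................-----------------------...................---------------------------------------..
[ 0.1057 -0.0017  0.0376]
```

Run:
```python
from h import *
T=np.load("pics/w20.npy");R3=T[:3,:3].T;c=T[:3,3]
o=lambda u,r,z:R3@(onz("wrist",205+u,60+2*r,z,T)-c)
print("bar rear ends",o(32,30,.036),o(73,30,.036),"head pred px",proj("wrist",[.5372,.3142,.042],T)-[205,60],"dot",o(46,8.3,.042),"lug",o(42,40,.04),o(61,33,.036),o(44,33,.036))
f=cv2.imread("pics/w20.png")[66:90,235:275].max(2)
for r in f: print(" ".join("%3d"%v for v in r[::2]))
```

```text
bar rear ends [ 0.0689 -0.0126  0.0436] [0.0689 0.0156 0.0436] head pred px [47.6502  1.3399] dot [ 0.0965 -0.0028  0.0376] lug [ 0.0557 -0.0057  0.0396] [0.0649 0.0074 0.0436] [ 0.0649 -0.0044  0.0436]
236 237 231 213 243 244 244 231 185 201 225 242 244 245 244 230 201 213 219 233
238 239 237 212 242 244 244 241 228 235 241 244 244 244 244 221 208 219 223 237
241 241 241 213 240 244 244 244 242 244 244 245 244 244 243 212 217 221 232 241
243 243 240 197 231 243 245 244 244 244 244 245 244 244 238 200 221 222 236 243
244 244 242 202 209 241 245 244 244 244 244 244 244 244 221 206 220 226 239 242
243 243 241 229 205 233 244 244 244 244 244 244 244 239 196 214 221 230 240 241
243 243 242 240 226 214 241 243 244 245 244 244 244 221 193 220 221 236 241 242
242 243 243 243 237 198 231 240 244 244 243 240 235 191 207 221 224 238 242 241
242 241 242 242 235 177 188 219 236 239 236 215 193 180 216 220 229 239 241 241
241 241 241 241 227 168 152 168 192 206 193 168 156 191 218 218 233 239 240 240
241 240 241 239 233 193 154 162 154 143 140 176 189 210 220 223 237 240 240 240
242 242 241 241 2
[... 322 characters left out ...]
 240 240 240 239 240 238 239 240 240 240 239 239 238 238 238
240 239 238 240 240 240 240 240 239 239 240 239 240 240 240 239 239 240 239 239
239 239 240 240 240 241 240 239 239 240 240 240 240 240 240 236 238 239 240 240
241 241 241 240 239 235 235 240 241 241 240 241 240 240 240 223 232 238 240 242
241 242 241 237 227 205 204 233 242 242 242 242 242 242 236 188 193 220 234 238
242 244 234 208 186 155 156 209 242 243 243 243 243 243 225 150 145 173 192 218
243 241 201 157 149 135 134 169 236 243 244 244 244 241 194 134 130 140 142 164
244 237 155 138 145 138 131 142 216 239 244 243 244 239 163 128 130 132 130 129
243 235 141 136 149 142 134 132 180 232 243 243 243 233 138 128 129 136 130 124
```

```bash
python3 nudge.py '0 0 0 -.07 0 0;0 0 0 -.07 0 0;0 -.0014 .0099 0 0 0;0 -.0014 .0099 0 0 0;0 -.0007 .005 0 0 0;0 0 0 0 0 0;0 0 0 0 0 0'|sed -n '2,4p'
```

```text
ee_pos: [0.4508, 0.2526, 0.0542]
tcp_rot: [2.871, 0.898, 0.06]
contact_force: [0.8, -0.6, -0.4]
```

```bash
python3 nudge.py '0 -.0007 .005 0 0 0;0 -.0005 .003 0 0 0;0 0 0 0 0 0;0 0 0 0 0 0'|sed -n '2,4p'
```

```text
ee_pos: [0.4511, 0.253, 0.0469]
tcp_rot: [2.87, 0.898, 0.063]
contact_force: [-0.5, -0.1, -0.3]
```

```bash
python3 -c "
from h import *
print(pose())"; python3 nudge.py '0 -.0003 .002 0 0 0;0 -.0002 .0015 0 0 0;0 0 0 0 0 0;0 0 0 0 0 0'|sed -n '2p;4p'; python3 nudge.py '0 -.0001 .001 0 0 0;0 0 0 0 0 0;0 0 0 0 0 0'|sed -n '2p;4p'
```

```text
[[ 0.8215  0.5646  0.0792  0.4511]
 [ 0.5701 -0.8135 -0.1146  0.253 ]
 [-0.0003  0.1394 -0.9902  0.0469]
 [ 0.      0.      0.      1.    ]]
ee_pos: [0.4511, 0.2532, 0.0434]
contact_force: [0.3, -1.1, -0.7]
ee_pos: [0.4511, 0.2531, 0.0425]
contact_force: [-0.0, -0.4, -0.6]
```

```bash
python3 nudge.py '0 -.0001 .0009 0 0 0;0 0 0 0 0 0;0 0 0 0 0 0'|sed -n '2p;4p'; python3 nudge.py '0 -.0001 .0009 0 0 0;0 0 0 0 0 0;0 0 0 0 0 0'|sed -n '2p;4p';python3 s.py w21
```

```text
ee_pos: [0.4511, 0.2531, 0.0415]
contact_force: [0.1, -0.9, -1.1]
ee_pos: [0.4511, 0.2531, 0.0406]
contact_force: [-0.3, 0.1, -1.1]
[0.4511 0.2531 0.0406]
                  .                  .......-----.......                  .                   ..    
                                       ..    ..-..                        .                    .    
                  .                                                       .                         
                                                                         ..                    .    
                 ..                                                       .                   ..    
                                                                          .                         
                  .                 ......                  ........      .                  ..     
                  ..         ...--.......-..              .------..........                   .     
                             .--.............            .------.......---.                   .     
                             .--....
[... 3370 characters left out ...]
   .                       
                 ........          ..              ..........   ..          .                       
                  .......          .....  .................     ..         ..                       
                  ........         .----...---.........-.....   ..                                  
                   .......         .-----------------------..   ..                                  
                   .......         .------------------------.. ...                                  
                    ......         .------------------------......                                  
                    ......         .-----------------------------.
```

```bash
python3 nudge.py '0 .0004 -.003 0 0 0;.003 0 0 0 0 0;.002 0 0 0 0 0;0 0 0 0 0 0;0 -.0002 .0015 0 0 0;0 0 0 0 0 0;0 0 0 0 0 0'|sed -n '2p;4p'; python3 nudge.py '0 -.0001 .0009 0 0 0;0 0 0 0 0 0;0 0 0 0 0 0'|sed -n '2p;4p';python3 nudge.py '0 -.0001 .0009 0 0 0;0 0 0 0 0 0;0 0 0 0 0 0'|sed -n '2p;4p'
```

```text
ee_pos: [0.455, 0.2558, 0.0419]
contact_force: [0.2, -0.6, -1.0]
ee_pos: [0.4552, 0.2559, 0.0412]
contact_force: [-0.4, 0.0, -0.8]
ee_pos: [0.4553, 0.2559, 0.0403]
contact_force: [-0.5, 0.6, -0.9]
```

```bash
python3 nudge.py '0 -.0001 .0008 0 0 0;0 0 0 0 0 0;0 0 0 0 0 0'|sed -n '2p;4p';python3 nudge.py '0 -.0001 .0008 0 0 0;0 0 0 0 0 0;0 0 0 0 0 0'|sed -n '2p;4p'
```

```text
ee_pos: [0.4553, 0.2559, 0.0395]
contact_force: [0.8, 0.1, 0.1]
ee_pos: [0.4553, 0.2559, 0.0387]
contact_force: [-0.3, -0.6, -0.4]
```

```bash
python3 nudge.py '0 -.0001 .0008 0 0 0;0 0 0 0 0 0;0 0 0 0 0 0'|sed -n '2p;4p';python3 nudge.py '0 -.0001 .0008 0 0 0;0 0 0 0 0 0;0 0 0 0 0 0'|sed -n '2p;4p'
python3 - <<'E'
from h import *
f,T=snap("w22");f=f[:250,120:400];cv2.imwrite("pics/c22.png",cv2.resize(f,None,fx=2.4,fy=2.4,interpolation=cv2.INTER_CUBIC))
E
```

```text
ee_pos: [0.4554, 0.2559, 0.0381]
contact_force: [-0.3, -0.1, 0.5]
ee_pos: [0.4554, 0.2558, 0.0374]
contact_force: [-1.2, -1.1, 3.4]
```

View pics/c22.png

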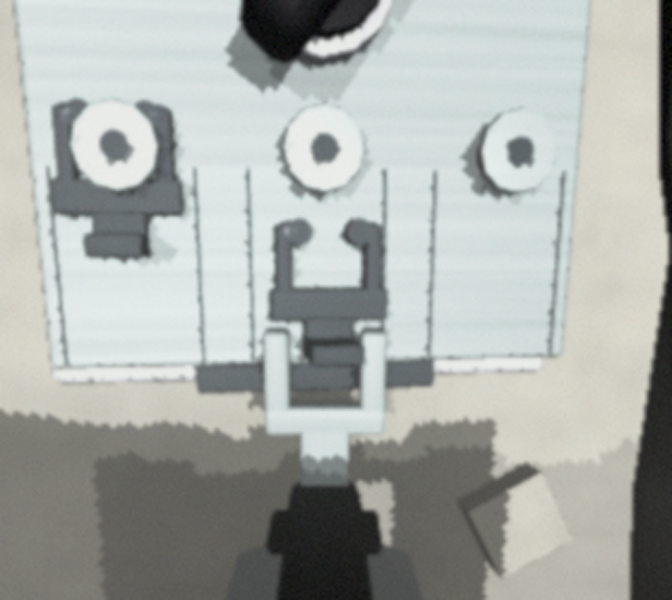

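Run:
```python
from h import *
T=np.load("pics/w22.npy");c=T[:3,3];e=T[:3,0];l=np.array([e[1],-e[0],0])
def o(u,v,z): X=onz("wrist",120+u/2.4,v/2.4,z,T)-c;return np.array([X@e,X@l])*1000
print("headM",o(323,147,.042),"L",o(115,144,.042),"R",o(517,150,.042),"bar",o(270,316,.036),o(387,316,.036),"arms",o(277,260,.036),o(384,260,.036),"fork tips",o(265,330,.037),o(385,330,.041),"slot",o(289,370,.037),o(361,370,.041),"lugtop",o(311,352,.045),o(363,352,.045), "clipL bar",o(51,212,.036),o(183,212,.036),"rear",o(85,258,.045))
```

```text
headM [100.6103  -1.1881] L [100.4459 -44.5203] R [100.7335  42.224 ] bar [ 64.6586 -12.7933] [64.3403 15.0011] arms [ 77.221  -10.9522] [77.1803 13.9845] fork tips [ 61.5562 -14.0862] [61.5706 13.4716] slot [52.1193 -8.6123] [52.3744  7.9393] lugtop [57.3147 -4.3426] [57.1004  7.5769] clipL bar [ 87.3048 -59.6631] [ 87.4868 -31.5737] rear [ 77.8021 -51.9417]
```

```bash
python3 nudge.py '0 .0001 -.0008 0 0 0;0 -.0015 -.0002 0 0 0;0 -.0015 -.0002 0 0 0;0 0 0 0 0 0;0 0 0 0 0 0'|sed -n '2p;4p'
cat > v.py <<'E'
from h import *
import sys
f,T=snap(sys.argv[1]);print(T[:3,3])
g=f[20:165,215:300].max(2)
for r in g[::2]: print("".join("#" if v<50 else "+" if v<80 else "-" if v<120 else "." if v<175 else " " for v in r))
E
python3 v.py w23
```

```text
ee_pos: [0.4537, 0.2585, 0.0379]
contact_force: [-0.6, -0.5, 0.5]
[0.4537 0.2585 0.0379]
      ............--+################+-                    ..--..                    
     ...............--+##############+...            ....--.....                     
       ..............--++###########+++++---....----++++-..                          
       ...............-----+++#+-...--+++++++++-----..-..                            
       .................-------..   ...--....... .                                   
         ..............-------..                                                     
            ............-----.                                                       
               ..............                                                        
                 ..........                                                          
                                                                                     
                                                                                     
                                                                 
[... 4548 characters left out ...]
--.           .               
             ...         ....    ..----------------------.        .............------
---------------.         .--------------------------++--.        ..------------------
---------------.         .---------------------------+--         ..------------------
---------------.         .---------------------------+-.         .-------------------
---------------.         .-------------------------+++-.         .-------------------
---------------.         .-------------------------+++-.         .------------.---..-
---------------.         .--------------------------....         .....               
        ........         .--------------------------....         ..
```

```bash
python3 nudge.py '0 -.0008 -.0001 0 0 0;0 0 0 0 0 0;0 .0011 .00015 0 0 0;0 .0011 .00015 0 0 0;.0025 0 0 0 0 0;.0025 0 0 0 0 0;.0025 0 0 0 0 0;0 0 0 0 0 0'|sed -n '2p;4p'
python3 nudge.py '.002 0 0 0 0 0;.002 0 0 0 0 0;0 0 0 0 0 0;0 0 0 0 0 0'|sed -n '2p;4p'
```

```text
ee_pos: [0.4611, 0.2617, 0.0381]
contact_force: [-1.5, -1.0, 1.4]
ee_pos: [0.4641, 0.2638, 0.0382]
contact_force: [-2.2, -1.8, 4.5]
```

```bash
python3 nudge.py '.002 0 0 0 0 0;.002 0 0 0 0 0;.002 0 0 0 0 0;0 0 0 0 0 0;0 0 0 0 0 0'|sed -n '2p;4p';python3 v.py w24
```

```text
ee_pos: [0.4671, 0.2663, 0.0377]
contact_force: [-7.3, -5.8, 8.5]
[0.4671 0.2663 0.0377]
           ..     .+###########+++++++++++++########################+-               
           ..     .+########++++++++++++++###########################-.              
           .     .-########++++++++++++#############################+-               
           ..   .+########++++++++++++##############################-.               
          .....-+#######++++++++++++++#########################+###+-                
           .--+######+++++++++++++#++##+###################+###+###-                 
           .-######++++++++++++++++++####################++++#++##+.                 
           .+######+++++++++++++++++###################+++##+++##+.                  
           .-######+++++++++++++++++#################++++++++++#+.                   
           .+###########+++++++#+##################++++++++++#+-.                    
          .-#############++++++++#################+++++++++++-.                      
          -+##################+#+###############++++++++++++.    
[... 4549 characters left out ...]
          ..                 
             ..         .     ..-+----------------------.        ...                 
             ..         .       .-----------------------.        ...                 
              .         ..       ..--------------------.         ...                 
             ..         ..                         ..--.         ...                 
             ..         ..                         .....         ...                 
             ..         ..                         .....          ..                 
             ..         ..                          ....         ...                 
              ..        ..                         .....         ...
```

```bash
python3 nudge.py '.001 0 0 0 0 0;.001 0 0 0 0 0;.001 0 0 0 0 0;0 0 0 0 0 0;0 0 0 0 0 0'|sed -n '2p;4p';python3 nudge.py '.001 0 0 0 0 0;.001 0 0 0 0 0;.001 0 0 0 0 0;0 0 0 0 0 0;0 0 0 0 0 0'|sed -n '2p;4p'
```

```text
ee_pos: [0.4676, 0.2665, 0.0371]
contact_force: [-12.1, -10.9, 13.5]
ee_pos: [0.4738, 0.2708, 0.0376]
contact_force: [-0.7, 0.0, -0.7]
```

```bash
python3 nudge.py '.001 0 0 0 0 0;.001 0 0 0 0 0;.001 0 0 0 0 0;0 0 0 0 0 0;0 0 0 0 0 0'|sed -n '2p;4p';python3 nudge.py '.001 0 0 0 0 0;.001 0 0 0 0 0;.001 0 0 0 0 0;0 0 0 0 0 0;0 0 0 0 0 0'|sed -n '2p;4p'
```

```text
ee_pos: [0.4754, 0.272, 0.0375]
contact_force: [-4.2, -2.6, 0.6]
ee_pos: [0.4773, 0.2737, 0.0376]
contact_force: [-6.8, -2.4, 2.4]
```

```bash
python3 v.py w25; python3 -c "
from h import *
s=bot.get_state();print(s['gripper_width'],s['finger_force'])"
```

```text
[0.4773 0.2737 0.0376]
                                      .........-+####################################
                                   .-+++++++################+########################
                               ..-+++++++++##################+#######################
                            .-+++++++++++##############++++###++###################+-
                           -++++++++++++############+++++###++#+++################-. 
                         .-+++++++++++#############++++++++++++#+###############+-.  
                        .-+++++++++++############++++++++#++++#################-.    
                       .-+++++++++++###########+#++#+++++++++################+..     
                      -+++++++++++###########+++++++++++++++###############+-.       
                     -+++++++++############+++++++++++++++#+##############-..        
                    -+++++++++############+++++++++++++#+###############+-.          
                    -+++++++############++++++++++++++#+##############+-.            
                    -++++++##########++++++++
[... 4539 characters left out ...]
--+++++---++++++++++++-...---.          ..                 
                        ...-++++---------------++------.           .                 
                        .   .-+------------------------.           .                 
             .          .    .------------------------..           .                 
            ..          .      ....-------------------..           .                 
             .          ..              ......-------...          ..                 
             ..         ..                         .....          ..                 
                        ..                        ...-..          ..                 
0.017974709628757933 37.11132736410946
```

```bash
python3 nudge.py '-.006 0 0 0 0 0;-.006 .0001 -.001 0 0 0;-.01 0 0 0 0 0;-.01 0 0 0 0 0;0 .0028 -.02 0 0 0;0 .0028 -.02 .07 0 0;0 0 0 .07 0 0;0 0 0 0 0 0'|sed -n '2,4p'
python3 - <<'E'
from h import *
f,T=snap("w26");c=T[:3,3];e=T[:3,0];l=np.array([e[1],-e[0],0])
print(T)
u,v=proj("wrist",[.537,.314,.042],T);print(u,v);u=int(u)-90;v=int(v)-28;print(u,v)
g=f[max(v,0):v+80,u:u+130].max(2)
for r in g[::2]: print("".join("#" if v<50 else "+" if v<80 else "-" if v<120 else "." if v<175 else " " for v in r))
E
```

```text
ee_pos: [0.455, 0.2552, 0.0815]
tcp_rot: [-2.998, -0.935, -0.009]
contact_force: [0.7, -1.0, 0.4]
[[ 0.8228  0.5683  0.0052  0.455 ]
 [ 0.5683 -0.8228  0.0025  0.2552]
 [ 0.0057  0.0009 -1.      0.0815]
 [ 0.      0.      0.      1.    ]]
252.5680764862096 70.10010361294695
162 42
                                                               ..........--+++----.    .......                                    
                                                                 ...........-----.                                                
                                                                   ...........-..                                                 
                                                                      .........                                                   
                                                                         .                                                        
                                                                                                                                  
                                
[... 2770 characters left out ...]
                             ..----............        .                       
               ...------------------                                           ........----------.                                
              ................--+++-                                          ..-.............--..                                
              ................--+++-                                           .---............-.                                 
              ..--.-.-----------+++-.                                          .....---..---.....                                 
                          .... ...                                                        ..-...
```

```bash
python3 nudge.py '-.02 0 -.02 0 0 0;-.02 0 -.02 0 0 0;-.02 0 0 0 0 0;0 0 0 0 0 -.12;0 0 0 0 0 -.12;0 0 0 0 0 -.12;0 0 0 0 0 -.12;0 0 0 0 0 -.12'|sed -n '2p;4p'
python3 nudge.py '0 0 0 0 0 -.12;0 0 0 0 0 -.12;0 0 0 0 0 -.12;0 0 0 0 0 -.12;0 0 0 0 0 -.12;0 0 0 0 0 -.12;0 0 0 0 0 -.12;0 0 0 0 0 -.033'|sed -n '2,4p'
python3 - <<'E'
from h import *
bot.grab_frame("wrist")
go([.381,.224,.05],2.08)
E
```

```text
ee_pos: [0.4021, 0.2215, 0.1183]
contact_force: [-0.1, 0.3, -0.9]
ee_pos: [0.4021, 0.2216, 0.1182]
tcp_rot: [1.583, 2.713, -0.003]
contact_force: [0.1, 0.5, -0.7]
cur [0.4021 0.2215 0.1182] yaw 2.0833461376266347 rot first [-0.0015  0.0014  0.0033] shift after rot [ 0.0124 -0.0172  0.0682] shift before rot [ 0.0126 -0.0171  0.0682]
```

```bash
python3 nudge.py '.0062 -.0086 .025 0 0 0;.0062 -.0085 .03 0 0 0;0 0 .03 0 0 0;0 0 .014 0 0 0;0 0 0 0 0 0;0 0 0 0 0 0'|sed -n '2p;4p'
python3 nudge.py '0 0 .002 0 0 0;0 0 .0015 0 0 0;0 0 0 0 0 0;0 0 0 0 0 0'|sed -n '2p;4p'
python3 nudge.py '0 0 .001 0 0 0;0 0 0 0 0 0;0 0 0 0 0 0'|sed -n '2p;4p'
```

```text
ee_pos: [0.3811, 0.224, 0.0196]
contact_force: [-0.1, -0.7, -1.2]
ee_pos: [0.3826, 0.2243, 0.0175]
contact_force: [-0.8, 0.8, -1.8]
ee_pos: [0.3821, 0.2241, 0.016]
contact_force: [-0.2, 0.7, -0.4]
```

```bash
python3 nudge.py '0 0 .0012 0 0 0;0 0 .0012 0 0 0;0 0 0 0 0 0;0 0 0 0 0 0'|sed -n '2p;4p'
python3 nudge.py '0 0 .001 0 0 0;0 0 0 0 0 0;0 0 0 0 0 0'|sed -n '2p;4p'
python3 nudge.py '0 0 .001 0 0 0;0 0 0 0 0 0;0 0 0 0 0 0'|sed -n '2p;4p'
```

```text
ee_pos: [0.3824, 0.2246, 0.0142]
contact_force: [-2.6, 1.7, 6.4]
ee_pos: [0.3823, 0.2248, 0.0133]
contact_force: [-4.0, 2.6, 6.3]
ee_pos: [0.3823, 0.2249, 0.0123]
contact_force: [-2.8, 2.2, 8.0]
```

Contact made; release, rise and check everything.

```bash
python3 nudge.py '0 0 0 0 0 0;0 0 0 0 0 0;0 0 0 0 0 0;0 0 0 0 0 0;0 0 0 0 0 0' .045|sed -n '4,5p'
python3 nudge.py '0 0 -.01 0 0 0;0 0 -.03 0 0 0;0 0 -.03 0 0 0;0 0 -.03 0 0 0;-.01 .03 -.03 0 0 0;-.01 .03 -.02 0 0 0;0 0 0 0 0 0' .06|sed -n '2p;4p'
python3 - <<'E'
from h import *
bot.grab_frame("wrist");f,T=snap("w27")
# fork: predicted tip/mid; mat + fork ascii
g=f[40:250:4,140:300:2].max(2);print(T[:3,3])
for r in g: print("".join("#" if v<40 else "+" if v<65 else "-" if v<95 else "." if v<140 else " " for v in r))
print(proj("wrist",[.3752,.2345,.01],T)-[140,40])
g=f[60:220:3,300:460:2].max(2)
for r in g: print("".join("#" if v<40 else "+" if v<65 else "-" if v<95 else "." if v<140 else " " for v in r))
E
```

```text
contact_force: [-1.5, 0.2, -0.3]
gripper_width: 0.0438
ee_pos: [0.4498, 0.2368, 0.1671]
contact_force: [0.0, -0.3, 0.4]
[0.4464 0.2362 0.1639]
----------------------------------------++                                      
#+##+##+##+####+++##+####+#+##+##++++##+#+                                      
.............                                                                   
                                                                                
                                                                                
                                                                                
                                                                                
                                                                                
.....                                                                           
................           .                                                    
............++++++++++++++++++++++++++++.                                       
......  .. .++++++++++++++++++++++++++++-                         
[... 6962 characters left out ...]
                                      
       .  ...                                                                   
       .    .                      ..                                           
       .    .                    .-                                         ... 
            .                   ..                                          .-- 
            .                    .   ..                 ...                     
            .                                           .--.                    
            -                                                                   
           .-                                                                   
            .
```

```bash
python3 -c "
from cell import bot
print(bot.job_done(), bot.get_state()['t'])"
```

```text
the job is handed in; nothing more can be done
the job is handed in; nothing more can be done
```

I handed the job in, but no verdict came back: the carriage looks clamped at its front stop, both clips present look snapped home on the left and middle pins, and the fork is back on its mat.

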